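# Clamp a profile offcut in a ratchet bench clamp

## Robot

A 6-joint arm with a two-finger parallel gripper is mounted at the origin on the work surface. World frame = base frame: x ahead of the robot, y to its left, z up, the work surface at z = 0. Lengths are in m, angles in rad, forces in N, time in s.
With the tool pointing down it reaches from about 0.375 to 0.9 m from the base axis. Payload 3.1 kg.
Tool frame: the origin (TCP) lies midway between the tips of the shut fingers; the grasp point (between the pads) lies 19 mm behind it (manip.hold_point_z is the distance from the TCP to the grasp point, in m); x points along the fingers, y is the direction in which the jaws open and shut, and the axes are right-handed (so a half turn about x gives the same grasp; the last joint's range is limited). The gripper opens to 85 mm and grips with 20 to 120 N. Pads are 22 mm wide; open, the fingers measure 114 mm over their backs; the gripper's body (76 mm by 85 mm) begins 54 mm behind the grasp point. The pads swing forward as they close: fully open they stand 13 mm farther back than shut.
Start: joints at [-1.343, 0.527, 1.433, -0, 1.181, -0.178], TCP at [0.247, -0.574, 0.231] pointing down, gripper open.
Joint ranges: [-3.08, 3.08], [-0.75, 2.2], [0.22, 2.44], [-1.43, 4.57], [0, 2.65], [-2.85, 2.85]. Speed limits (rad/s): [2.79, 2.79, 3.14, 3.14, 3.14, 3.14].

## Interface

Orientations are given as a unit quaternion [x, y, z, w].
In Python, from station import manip, snapshot gives the robot as it stands.
- The arm moves only by the shell command python3 -m crank 'ROWS' [FORCE]. ROWS is JSON, a list of rows, each a list of 5 numbers: the finger opening in m, from 0 to 0.0854, then the shift along the tool's x, y, z in m, then the turn about the tool's x in rad. In form: [[grip, tx, ty, tz, yaw], ...]. A call has 1 to 5 rows; each row shifts and turns the commanded pose from where the row before left it, along the tool's axes as they then stand; what a row does not reach is not made up. A row lasts 1/10 s, in which the tool goes at most 50 mm and 8.59 degrees, less where a joint would pass 70% of its speed; a pose out of reach is approached as far as the arm can. A call is refused whole if a number of a shift passes 0.05 or a number of a turn 0.15, either way. A call with a gripper value outside its range is refused whole. The fingers move at their own pace and stop on an object; FORCE is the grip in N (left out, the last holds). Time passes only in rows, so rows that do not move let the fingers close. It gives the time, the measured TCP pose, the force and the opening at its end, in the units of the state.
- manip.sense(): the state, without advancing time (a new reading comes with each control period).
- snapshot(name): name is "scene" or "top" or "wrist"; returns a dict with "image" (420x560x3 uint8, blue, green, red), "range_z" (420x560 float32, m along the optical axis (not along the pixel's ray), 0 where there is no reading), "vertical_fov" (degrees; the focal length in pixels is half the picture's height over the tangent of half this angle, whatever the lens; pixels are square), "cx", "cy" (the principal point, pixels), "extrinsics" (4x4, takes a point from world to camera coordinates); the wrist camera has in their place "T_tool_cam" (4x4, takes a point from camera to tool coordinates, whose origin is the TCP and whose axes are the tool frame's). Camera axes: x right, y up, looking along -z (the intrinsics and any distortion apply to the point x, -y, -z); pixel columns grow to the right and rows downward; lengths in m; the calibration is good to about 2 mm. A picture is of the moment at which its call begins: read the wrist's pose just before it.
- manip.sign_off(): hands the job in, once; it reports no verdict.
The state is a dict: "t": time; "q": joint angles; "qd": joint speeds; "tau": joint torques, N m; "tcp_pos": TCP position; "tool_rot": TCP orientation; "force": force on the tool from outside, world axes, zero at the start; "ft_torque": the same for the moment, N m; "finger_gap": opening from 0.0 (shut) to 1.0 (fully open).
Only numpy, scipy, OpenCV 4.12 (cv2) and the standard library are available. Lean on these libraries where they do the work, as an engineer would, in place of code of your own. Each camera call takes 0.05 s, during which the arm holds its last target.

## Task

Lay the short thick aluminium profile offcut on the clamp's bed between the sprung jaw pad and the fixed jaw, its cut ends towards the clamp's two open long sides, and let it go. Then take the clamp's lever by its crossbar and pump it in full strokes from end stop to end stop until the part is gripped firmly (a jaw force of about 20 to 40 N), and let go of the lever. Move the jaw with the lever only, press gently at the lever's stops (under 25 N), do not crush the part, and leave the other things where they are.

Things in the scene. Friction and masses are not known exactly. Their poses are not given: they have to be found in the camera images.
- clamp: Grey ratchet bench clamp, fixed to the table. Origin under its base plate, z up, y the clamping direction. Base 100 mm (x -50..50) by 360 mm (y -192..168); its top, the bed, at z 16 mm. Fixed jaw 44 wide in x, 58 high, its face at y +130 looking to -y. A toothed jaw bar along the middle line carries the sprung pad. Cheeks and catch housing, up to 104 high, between y -125 and -40.
- seat (a point): Fixed point of the clamp at its frame's (0, 110, 36) mm: where the part's centre is when it lies on the bed against the fixed jaw. Once it is there, each stroke presses the pad's spring (2.3 N/mm, 21 mm of give) 6 mm more, about 14 N, so one or two strokes more grip it well and further ones crush it.
- pad_face (a point): Centre of the front face of the black sprung jaw pad (44 wide in x, 40 high, centre 37 mm above the table), looking to the clamp's +y. It starts 52 to 70 mm from the fixed jaw's face. Each full lever stroke moves the jaw one 6 mm tooth towards +y and a catch keeps it from going back; the pad pushes the part along the bed.
- pivot (a point): Fixed point: middle of the lever's pivot axis (along the clamp's x), at clamp frame (0, -100, 87) mm. The stroke is 0.17 rad, 26 mm at the bar, between two rubber stops; a tooth needs at least 0.15 rad of it both ways. The arms sit on the hub at another angle each time: the stops lie anywhere within 0.31 rad of upright and must be felt. The rubber gives 6 mm at the bar under 28 N.
- handle_bar (a point): Middle of the lever's black round crossbar, 16 mm thick, along the clamp's x, 150 mm from the pivot axis; its two flat arms are 78 mm apart inside; fingers closing along the clamp's y take it from above. Working stroke: towards the clamp's -y; it resists with about 2 N when the jaw runs free, plus 0.3 x the jaw force (2 to 3 N less when held still). Return: +y, 1 to 2 N. It stays where left.
- part_mid (a point): Centre of the part: short offcut of slotted aluminium profile, 56 mm long along its own x, 40 by 40 mm in section, 0.10 to 0.20 kg, lying on the table (centre 20 mm high). To leave room for the jaws hold it across its 56 mm length, over the cut ends, and lay it with its x along the clamp's x (either way round).
- long_offcut: Bystander: long slim profile offcut, 20 x 20 x 150 mm, lying on the table; origin at its underside's centre, x along its length.
- screwdriver: Bystander: black-handled screwdriver lying on the table along its x; origin near its middle.
- can: Bystander: plain white can, 54 mm in diameter, 100 mm high, standing; origin at its underside.
Mind the look-alikes: they are no part of the job. Several things look just like the part that bears part_mid: the one meant starts farthest to the robot's right.

How it is judged:
By the outcome, as a careful person would: the job done as asked, in the order asked, and still so for the second after the job is handed in, with the robot touching nothing.
It also fails if it takes over 72 s, if anything falls off the work surface, if the arm or the gripper's body presses on something with over 40 N, if the wrist force passes 120 N, or if a joint passes its speed limit or range.

## Working session

There is one attempt and no reset: what is moved stays moved. The work goes in short steps, Python scripts to look and compute and a shell command to move; the robot and the scene stay as the last step left them, time stands still between calls to the robot, and variables do not carry over. Pictures are saved under pics/ and viewed, and the job is handed in when it is done.

```bash
ls; mkdir -p pics
cat > h.py <<'E'
import numpy as np, cv2
from station import manip, snapshot
from scipy.spatial.transform import Rotation as R
def K(s):
    h,w=s['image'].shape[:2]; f=h/2/np.tan(np.radians(s['vertical_fov'])/2); return f,s['cx'],s['cy']
def cloud(s,T=None):
    f,cx,cy=K(s); z=s['range_z']; v,u=np.mgrid[:z.shape[0],:z.shape[1]]
    P=np.stack([(u-cx)/f*z,-(v-cy)/f*z,-z,np.ones_like(z)],-1)
    if T is None: T=np.linalg.inv(s['extrinsics'])
    W=(P@T.T)[...,:3]; W[z==0]=np.nan; return W
E
python3 - <<'E'
from h import *
st=manip.sense(); print(st['t'],st['tcp_pos'],st['tool_rot'],st['force'],st['finger_gap'])
for n in ('scene','top'):
    s=snapshot(n); print(n,{k:(v if k!='extrinsics' else np.round(v,3).tolist()) for k,v in s.items() if k not in('image','range_z')})
    cv2.imwrite(f'pics/{n}0.png',s['image']); np.savez(f'{n}0.npz',**s)
E
```

```text
pics
0.0 [ 0.24716073 -0.57326222  0.2303133 ] [-0.69251085 -0.14361785  0.69255022 -0.14204515] [ 0.22389505 -0.8661614  -0.23327675] 1.0016083458239216
scene {'vertical_fov': 51.257113865698884, 'cx': 281.6906562319417, 'cy': 207.53619311059373, 'extrinsics': [[-0.381, 0.924, 0.008, 0.176], [-0.732, -0.307, 0.608, 0.264], [0.564, 0.226, 0.794, -1.368], [0.0, 0.0, 0.0, 1.0]]}
top {'vertical_fov': 46.74612372364051, 'cx': 278.9481880819312, 'cy': 211.5508954902564, 'extrinsics': [[0.001, -1.0, -0.019, 0.052], [0.997, -0.001, 0.074, -0.478], [-0.074, -0.019, 0.997, -1.425], [0.0, 0.0, 0.0, 1.0]]}
```

View pics/scene0.png

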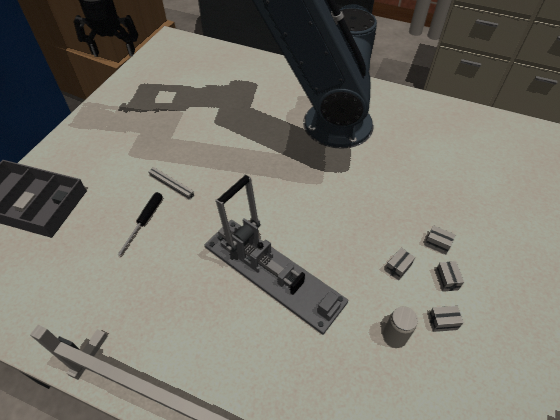

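View pics/top0.png

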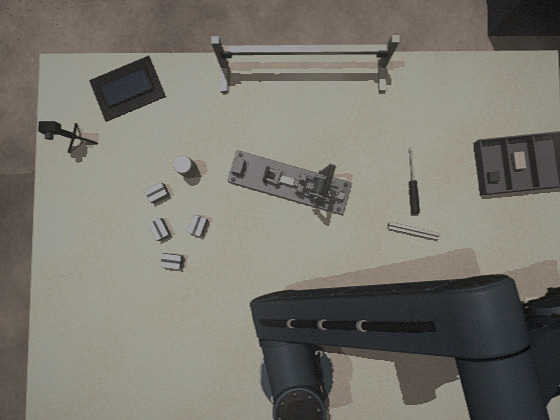

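Candidates for the part (top view): (157,193), (161,229), (199,226), (172,262). Image columns grow towards −y, so (199,226) should be the one farthest right. I'll measure each one and crop.

```bash
cat > seg.py <<'E'
from h import *
s=dict(np.load('top0.npz')); W=cloud(s); c=dict(np.load('scene0.npz')); C=cloud(c)
tb=W[(abs(W[...,2])<.02)]; print('table z top',np.nanmedian(tb[:,2]))
tb=C[(abs(C[...,2])<.02)]; print('table z scene',np.nanmedian(tb[:,2]))
for (u,v) in [(157,193),(161,229),(199,226),(172,262)]:
    w=W[v-20:v+20,u-20:u+20].reshape(-1,3); w=w[(w[:,2]>.03)&(w[:,2]<.06)]
    m=np.median(w,0); w=w[np.linalg.norm(w[:,:2]-m[:2],axis=1)<.05]
    r=cv2.minAreaRect((w[:,:2]*1000).astype(np.float32)); print((u,v),len(w),np.round(np.nanmedian(w,0),4),r)
    # scene cloud, top surface
    g=C.reshape(-1,3); k=(abs(g[:,0]-m[0])<.06)&(abs(g[:,1]-m[1])<.06)&(g[:,2]>.034)&(g[:,2]<.046); g=g[k]
    g=g[np.linalg.norm(g[:,:2]-np.median(g[:,:2],0),axis=1)<.04]
    print('   scene',len(g),cv2.minAreaRect((g[:,:2]*1000).astype(np.float32)))
# clamp base
w=W[120:240,215:370].reshape(-1,3); b=w[(w[:,2]>.008)&(w[:,2]<.024)]
print('base',cv2.minAreaRect((b[:,:2]*1000).astype(np.float32)))
g=C[150:340,190:370].reshape(-1,3); b=g[(g[:,2]>.008)&(g[:,2]<.024)]
print('base scene',cv2.minAreaRect((b[:,:2]*1000).astype(np.float32)))
x=cv2.resize(s['image'][170:285,130:245],None,fx=5,fy=5,interpolation=2); cv2.imwrite('pics/crop_parts.png',x)
x=cv2.resize(s['image'][135:230,220:360],None,fx=5,fy=5,interpolation=2); cv2.imwrite('pics/crop_clamp.png',x)
E
python3 seg.py
```

```text
table z top 0.0004899625510741412
table z scene -0.0010397098101402324
(157, 193) 272 [0.534  0.4171 0.0399] ((534.2352294921875, 417.00726318359375), (40.976470947265625, 57.05931091308594), 27.4874324798584)
   scene 480 ((534.2217407226562, 414.9527893066406), (41.4201545715332, 57.67465591430664), 25.92734718322754)
(161, 229) 272 [0.425  0.4068 0.0404] ((425.7055969238281, 407.8902282714844), (57.131343841552734, 39.80428695678711), 27.710533142089844)
   scene 403 ((424.31524658203125, 405.8336486816406), (57.869232177734375, 41.22380447387695), 27.002099990844727)
(199, 226) 275 [0.4368 0.2936 0.0401] ((437.150634765625, 294.005859375), (41.07870101928711, 56.35343551635742), 70.70198822021484)
   scene 372 ((437.587890625, 291.36859130859375), (40.49253845214844, 58.05287170410156), 70.490966796875)
(172, 262) 275 [0.3318 0.3684 0.0407] ((332.10296630859375, 369.95330810546875), (58.41959762573242, 40.03360366821289), 82.70984649658203)
   scene 333 ((331.6922302246094, 367.0799255371094), (55.88335418701172, 42.20317077636719), 82.85785675048828)
base ((581.0059814453125, 10.859161376953125), (361.8424377441406, 461.2289123535156), 1.8219534158706665)
base scene ((546.4600219726562, -49.7080078125), (507.59228515625, 103.74774932861328), 73.70161437988281)
```

View pics/crop_parts.png

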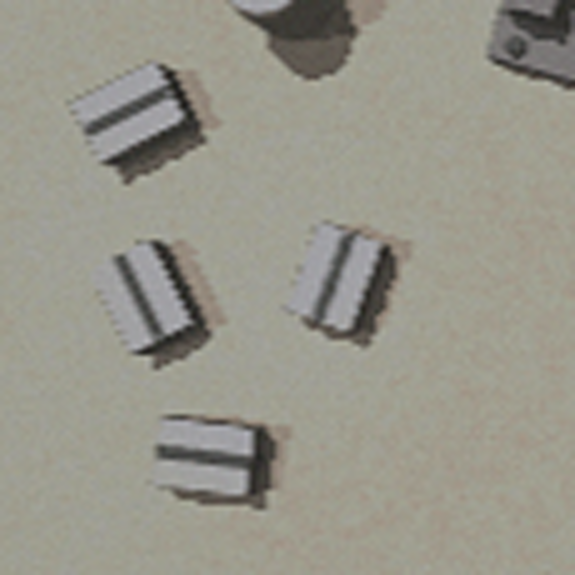

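View pics/crop_clamp.png

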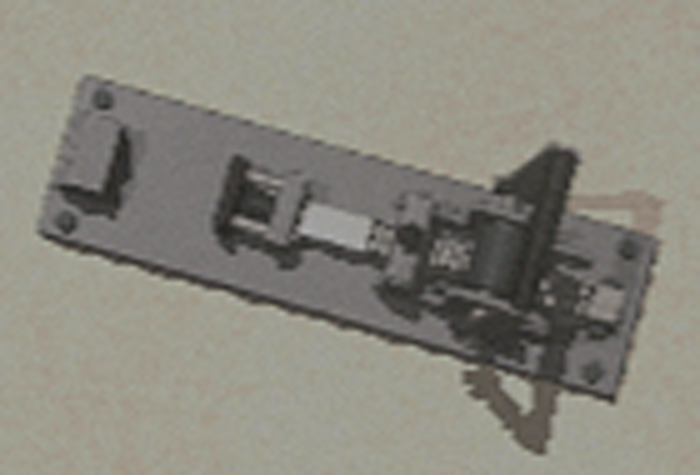

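The crop shows four identical offcuts. The one at (199,226), with y≈0.293, is clearly farthest right. In the clamp crop, the fixed jaw is on the left (+y world) and the lever on the right. Next is the clamp pose.

```bash
cat > clamp.py <<'E'
from h import *
def rect(P,zl,zh,uv=None):
    b=P.reshape(-1,3); k=(b[:,2]>zl)&(b[:,2]<zh)&(b[:,0]>.38)&(b[:,0]<.75)&(b[:,1]>-.25)&(b[:,1]<.25); b=b[k]
    im=np.zeros((400,520),np.uint8); i=((b[:,0]-.36)*1000).astype(int); j=((b[:,1]+.26)*1000).astype(int); im[i,j]=255
    im=cv2.morphologyEx(im,cv2.MORPH_CLOSE,np.ones((9,9)))
    im=cv2.morphologyEx(im,cv2.MORPH_OPEN,np.ones((7,7)))
    n,l,st,_=cv2.connectedComponentsWithStats(im); kk=1+np.argmax(st[1:,4]); sel=l[i,j]==kk
    return b[sel]
for n in ('top','scene'):
    s=dict(np.load(n+'0.npz')); P=cloud(s)
    b=rect(P,.009,.022); r=cv2.minAreaRect((b[:,:2]*1000).astype(np.float32)); print(n,len(b),np.median(b[:,2]),r)
    np.save(n+'_base.npy',b)
    (cx,cy),sz,a=r; cand=[a,a+90]; 
    a=cand[0] if sz[0]>sz[1] else cand[1]; a=a%180
    yd=np.array([np.cos(np.radians(a)),np.sin(np.radians(a))]); xd=np.array([yd[1],-yd[0]])
    o=np.array([cx,cy])/1000+yd*.012  # center of base at y=-12
    print(' yaw of y axis',a,'origin',o)
    q=P.reshape(-1,3); L=np.c_[(q[:,:2]-o)@xd,(q[:,:2]-o)@yd,q[:,2]]*1000
    L=L[(abs(L[:,0])<70)&(L[:,1]>-260)&(L[:,1]<170)]
    def rep(t,k): 
        l=L[k]; print('  ',t,len(l),[tuple(np.round(np.percentile(l[:,i],[2,50,98]),1)) for i in range(3)] if len(l) else '')
    rep('fixed jaw top',(L[:,2]>52)&(L[:,2]<64)&(L[:,1]>110))
    rep('pad',(L[:,2]>25)&(L[:,2]<62)&(L[:,1]>40)&(L[:,1]<110))
    rep('padtop',(L[:,2]>53)&(L[:,2]<62)&(L[:,1]>20)&(L[:,1]<110))
    rep('bar',(L[:,2]>215))
E
python3 clamp.py
```

```text
top 1820 0.015893814984053845 ((581.610595703125, 72.56629180908203), (257.07342529296875, 100.83741760253906), 73.89946746826172)
 yaw of y axis 73.89946746826172 origin [0.58493848 0.08409561]
   fixed jaw top 0 
   pad 169 [(np.float64(-21.8), np.float64(-2.3), np.float64(21.2)), (np.float64(78.3), np.float64(90.8), np.float64(109.1)), (np.float64(26.7), np.float64(56.1), np.float64(61.6))]
   padtop 109 [(np.float64(-21.2), np.float64(-1.8), np.float64(21.1)), (np.float64(78.7), np.float64(90.0), np.float64(102.0)), (np.float64(53.4), np.float64(58.1), np.float64(61.8))]
   bar 239 [(np.float64(-44.7), np.float64(-2.0), np.float64(42.7)), (np.float64(-173.3), np.float64(-165.0), np.float64(-157.2)), (np.float64(223.2), np.float64(242.6), np.float64(248.3))]
scene 2832 0.014786436496263322 ((568.020751953125, 20.260543823242188), (359.8254089355469, 102.47459411621094), 74.50597381591797)
 yaw of y axis 74.50597381591797 origin [0.57122641 0.03182444]
   fixed jaw top 221 [(np.float64(-19.6), np.float64(1.9), np.float64(22.8)), (np.float64(130.6), np.float64(143.1), np.float64(154.2)), (np.float64(52.6), np.float64(56.6), np.float64(60.3))]
   pad 215 [(np.float64(-20.3), np.float64(1.6), np.float64(21.6)), (np.float64(41.5), np.float64(60.1), np.float64(64.4)), (np.float64(26.8), np.float64(48.7), np.float64(57.7))]
   padtop 167 [(np.float64(-21.0), np.float64(0.2), np.float64(20.5)), (np.float64(20.8), np.float64(31.9), np.float64(63.6)), (np.float64(53.2), np.float64(55.7), np.float64(59.6))]
   bar 394 [(np.float64(-44.4), np.float64(4.1), np.float64(43.0)), (np.float64(-120.0), np.float64(-109.2), np.float64(-103.7)), (np.float64(216.9), np.float64(240.0), np.float64(245.0))]
```

```bash
cat >> h.py <<'E'
def axes():
    st=manip.sense(); return st,R.from_quat(st['tool_rot']).as_matrix()
def plan(target=None,yaxis_deg=None,n=1):
    """tool-frame total shift (before turning) & yaw to bring tool y axis to given world angle (mod 180)"""
    st,M=axes(); p=np.array(st['tcp_pos'])
    print('t %.2f tcp'%st['t'],np.round(p,4),'yang %.2f'%np.degrees(np.arctan2(M[1,1],M[0,1])),'F',np.round(st['force'],1),'gap %.3f'%st['finger_gap'],'q',np.round(st['q'],2))
    if target is not None: print(' shift tool',np.round(M.T@(np.array(target)-p),4),'/n',np.round(M.T@(np.array(target)-p)/n,4))
    if yaxis_deg is not None:
        a=np.degrees(np.arctan2(M[1,1],M[0,1])); d=(yaxis_deg-a+90)%180-90
        # turn + about tool x (down) => negative world yaw
        print(' yaw about tool x: %.4f rad'%(-np.radians(d)*np.sign(-M[2,0])))
E
python3 - <<'E'
from h import *
st,M=axes(); print(np.round(M,3)); plan([.30,-.45,.34],-19.4,5)
s=snapshot('wrist'); print(np.round(s['T_tool_cam'],3).tolist(),s['vertical_fov'])
E
```

```text
[[-0.     0.396 -0.918]
 [ 0.002 -0.918 -0.396]
 [-1.    -0.002 -0.   ]]
t 0.10 tcp [ 0.2472 -0.5734  0.2304] yang -66.69 F [-0.2  0.3 -0.7] gap 1.002 q [-1.34  0.53  1.43 -0.    1.18 -0.18]
 shift tool [-0.1093 -0.0926 -0.0974] /n [-0.0219 -0.0185 -0.0195]
 yaw about tool x: -0.8254 rad
[[-0.001, 0.327, -0.945, -0.142], [1.0, 0.0, -0.001, -0.0], [-0.0, -0.945, -0.327, -0.085], [0.0, 0.0, 0.0, 1.0]] 65.22763722968799
```

```bash
python3 -m crank '[[0.0854,-0.022,0,0,-0.14],[0.0854,-0.022,0,0,-0.14],[0.0854,-0.022,0,0,-0.14],[0.0854,-0.022,0,0,-0.14],[0.0854,-0.022,0,0,-0.14]]'
python3 -m crank '[[0.0854,0,0,0,-0.12],[0.0854,0,0,0,0]]'
python3 -c "
from h import *
plan([.40,-.25,.34],-19.4,7)
plan([.43,.20,.34],-19.4,1)"
```

```text
t: 0.65
tcp_pos: [0.2472, -0.5736, 0.3417]
tool_rot: [0.601, 0.374, -0.6, 0.373]
force: [-0.5, -0.4, 0.5]
finger_gap: 0.996
t: 0.85
tcp_pos: [0.2473, -0.574, 0.3419]
tool_rot: [-0.578, -0.407, 0.578, -0.407]
force: [0.3, -0.9, -0.9]
finger_gap: 1.003
t 0.85 tcp [ 0.2473 -0.574   0.3419] yang -19.72 F [ 0.3 -0.9 -0.9] gap 1.003 q [-1.34  0.43  1.29  0.    1.42 -1.  ]
 shift tool [ 0.0016  0.0344 -0.3565] /n [ 0.0002  0.0049 -0.0509]
 yaw about tool x: -0.0056 rad
t 0.85 tcp [ 0.2473 -0.574   0.3419] yang -19.72 F [ 0.3 -0.9 -0.9] gap 1.003 q [-1.34  0.43  1.29  0.    1.42 -1.  ]
 shift tool [ 0.0012 -0.0892 -0.7902] /n [ 0.0012 -0.0892 -0.7902]
 yaw about tool x: -0.0056 rad
```

```bash
python3 -m crank '[[0.0854,0,0.005,-0.045,0],[0.0854,0,0.005,-0.045,0],[0.0854,0,0.005,-0.045,0],[0.0854,0,0.005,-0.045,0],[0.0854,0,0.005,-0.045,0]]'
python3 -m crank '[[0.0854,0,0,-0.045,0],[0.0854,0,0,-0.045,0],[0.0854,0,-0.005,-0.045,0],[0.0854,0,-0.01,-0.045,0],[0.0854,0,-0.015,-0.045,0]]'
python3 -c "
from h import *
plan([.43,.24,.34],-19.4,7)"
```

```text
t: 1.35
tcp_pos: [0.3469, -0.3684, 0.3403]
tool_rot: [0.579, 0.407, -0.579, 0.405]
force: [0.7, -1.3, 0.5]
finger_gap: 1.004
t: 1.85
tcp_pos: [0.3943, -0.1467, 0.3405]
tool_rot: [-0.579, -0.407, 0.579, -0.406]
force: [1.0, -0.0, 0.4]
finger_gap: 1.001
t 1.85 tcp [ 0.3943 -0.1467  0.3405] yang -19.90 F [ 1.  -0.   0.4] gap 1.001 q [-0.62  0.11  1.75  0.    1.28 -0.28]
 shift tool [ 0.0009 -0.0981 -0.3758] /n [ 0.0001 -0.014  -0.0537]
 yaw about tool x: -0.0087 rad
```

```bash
python3 -m crank '[[0.0854,0,-0.014,-0.045,0],[0.0854,0,-0.014,-0.045,0],[0.0854,0,-0.014,-0.045,0],[0.0854,0,-0.014,-0.045,0],[0.0854,0,-0.014,-0.045,0]]'
python3 -m crank '[[0.0854,0.02,-0.014,-0.045,0],[0.0854,0.03,-0.014,-0.045,0],[0.0854,0.03,0,-0.045,0],[0.0854,0.03,0,-0.035,0],[0.0854,0.03,0,-0.01,0]]'
python3 - <<'E'
from h import *
plan([.437,.293,.17],-19.4)
E
```

```text
t: 2.35
tcp_pos: [0.4035, 0.0887, 0.3407]
tool_rot: [-0.579, -0.406, 0.579, -0.406]
force: [0.9, -0.4, -1.0]
finger_gap: 0.997
t: 2.85
tcp_pos: [0.438, 0.2595, 0.2055]
tool_rot: [0.579, 0.407, -0.578, 0.407]
force: [0.2, -0.4, 0.4]
finger_gap: 1.002
t 2.85 tcp [0.438  0.2595 0.2055] yang -19.70 F [ 0.2 -0.4  0.4] gap 1.002 q [0.31 0.41 1.75 0.   0.98 0.66]
 shift tool [ 0.0355 -0.0122 -0.0311] /n [ 0.0355 -0.0122 -0.0311]
 yaw about tool x: -0.0052 rad
```

```bash
python3 -m crank '[[0.0854,0.02,-0.006,-0.016,0],[0.0854,0.015,-0.006,-0.015,0],[0.0854,0,0,0,0]]'
cat > wp.py <<'E'
from h import *
import sys
st,M=axes(); s=snapshot('wrist'); T=np.eye(4); T[:3,:3]=M; T[:3,3]=st['tcp_pos']
W=cloud(s,T@s['T_tool_cam']); cv2.imwrite('pics/%s.png'%sys.argv[1],s['image']); np.savez(sys.argv[1]+'.npz',W=W,img=s['image'],T=T@s['T_tool_cam'])
E
cat > wpart.py <<'E'
from h import *
W=np.load('w1.npz')['W']; w=W.reshape(-1,3)
k=(w[:,2]>.034)&(w[:,2]<.047)&(np.hypot(w[:,0]-.437,w[:,1]-.293)<.05); w=w[k]
print(len(w),np.median(w[:,2]),cv2.minAreaRect((w[:,:2]*1000).astype(np.float32)))
E
python3 wp.py w1; python3 wpart.py; python3 -c "from h import *; plan([.437,.293,.17],-19.4)"
```

```text
t: 3.15
tcp_pos: [0.4343, 0.2903, 0.1693]
tool_rot: [-0.576, -0.408, 0.58, -0.406]
force: [-0.4, -1.2, 0.4]
finger_gap: 1.0
2956 0.039945973636711846 ((437.7476501464844, 292.9678955078125), (40.756317138671875, 56.00725173950195), 69.90242004394531)
t 3.20 tcp [0.4351 0.2897 0.1706] yang -19.72 F [-0.2 -0.1  0.1] gap 1.003 q [ 0.37  0.48  1.75 -0.    0.92  0.72]
 shift tool [ 0.0006  0.0007 -0.0038] /n [ 0.0006  0.0007 -0.0038]
 yaw about tool x: -0.0055 rad
```

View pics/w1.png

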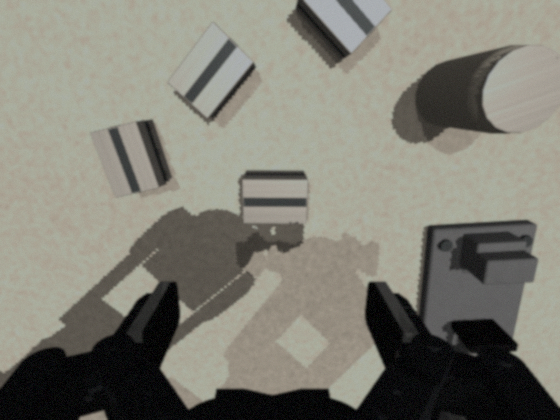

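The wrist view shows the chosen part at (275,195), with its cut ends facing the fingers left and right. Its position (0.4377, 0.2930) lies between the two fixed cameras' readings. I'll descend now.

```bash
python3 -m crank '[[0.0854,0.04,0.001,-0.004,0.004],[0.0854,0.04,0,0,0],[0.0854,0.035,0,0,0],[0.0854,0.03,0,0,0],[0.0854,0.0215,0,0,0]]' 30
python3 -c "from h import *; plan([.4377,.2930,.004],-20.1)"
```

```text
t: 3.7
tcp_pos: [0.4388, 0.2921, 0.0047]
tool_rot: [-0.579, -0.405, 0.58, -0.405]
force: [0.5, 0.3, 0.1]
finger_gap: 1.0
t 3.70 tcp [0.4388 0.2921 0.0047] yang -20.07 F [0.5 0.3 0.1] gap 1.000 q [ 0.38  0.77  1.82 -0.    0.55  0.73]
 shift tool [ 0.0007 -0.0014 -0.0004] /n [ 0.0007 -0.0014 -0.0004]
 yaw about tool x: 0.0006 rad
```

```bash
python3 -m crank '[[0.05,0,-0.001,0,0],[0.05,0,0,0,0],[0.05,0,0,0,0],[0.05,0,0,0,0],[0.05,0,0,0,0]]' 35
python3 -m crank '[[0.05,0,0,0,0],[0.05,-0.015,0,0,0],[0.05,-0.03,0,0,0],[0.05,-0.04,0,0,0],[0.05,-0.03,0,0,0]]' 35
python3 wp.py w2
python3 -c "from h import *; plan([.4377,.2930,.004],-20.1)"
```

```text
t: 4.2
tcp_pos: [0.4386, 0.2937, 0.0069]
tool_rot: [0.58, 0.406, -0.578, 0.406]
force: [0.2, -0.1, 4.5]
finger_gap: 0.646
t: 4.7
tcp_pos: [0.4379, 0.2935, 0.1225]
tool_rot: [0.579, 0.406, -0.579, 0.406]
force: [0.3, 1.2, -1.2]
finger_gap: 0.648
t 4.75 tcp [0.4404 0.2948 0.1266] yang -19.91 F [-0.1 -0.3  1.2] gap 0.649 q [0.38 0.55 1.77 0.   0.81 0.73]
 shift tool [ 0.1226 -0.0028  0.0033] /n [ 0.1226 -0.0028  0.0033]
 yaw about tool x: 0.0032 rad
```

View pics/w2.png

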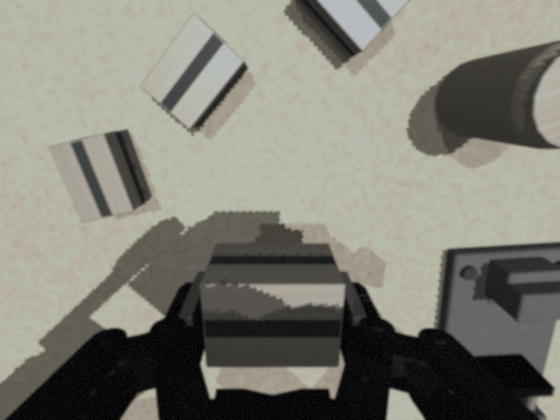

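```bash
cat > ana.py <<'E'
from h import *
for n in ('w1','w2'):
    d=np.load(n+'.npz'); W=d['W']; w=W.reshape(-1,3)
    b=w[(w[:,2]>.010)&(w[:,2]<.022)&(w[:,0]>.5)&(w[:,0]<.72)&(w[:,1]<.25)]
    a=np.radians(74.2); yd=np.array([np.cos(a),np.sin(a)]); xd=np.array([yd[1],-yd[0]])
    o=np.array([.571,.033]); 
    L=lambda p: np.c_[(p[:,:2]-o)@xd,(p[:,:2]-o)@yd,p[:,2]]*1000
    l=L(b); print(n,'base',len(b),np.median(l[:,2]),[np.round(np.percentile(l[:,i],[1,99]),1) for i in (0,1)])
    # base end edge: max y per x bin ; left edge: min x per y bin
    xs=[(c,np.percentile(l[abs(l[:,0]-c)<4,1],98)) for c in range(-40,41,10) if (abs(l[:,0]-c)<4).sum()>10]; print(' yend',np.round(xs,1).tolist())
    ys=[(c,np.percentile(l[abs(l[:,1]-c)<4,0],2)) for c in range(60,161,20) if (abs(l[:,1]-c)<4).sum()>10]; print(' xmin',np.round(ys,1).tolist())
    ls=L(w); j=ls[(ls[:,2]>50)&(ls[:,2]<64)&(ls[:,1]>115)&(ls[:,1]<175)&(abs(ls[:,0])<35)]; print(' jaw top',len(j),[np.round(np.percentile(j[:,i],[2,50,98]),1) for i in range(3)] if len(j) else '')
W=np.load('w2.npz')['W'];w=W[240:370,195:350].reshape(-1,3)
k=abs(w[:,2]-np.nanmedian(w[:,2]))<.006; t=w[k]; print(np.nanmedian(w[:,2]),cv2.minAreaRect((t[:,:2]*1000).astype(np.float32)))
E
python3 ana.py
```

```text
w1 base 7491 16.072964056242423 [array([-48.8,  49.1]), array([ 33.7, 168.3])]
 yend [[-40.0, 167.8], [-30.0, 168.1], [-20.0, 167.8], [-10.0, 168.0], [0.0, 168.1], [10.0, 168.2], [20.0, 168.2], [30.0, 168.2], [40.0, 167.9]]
 xmin [[60.0, -47.7], [80.0, -48.5], [100.0, -48.5], [120.0, -48.5], [140.0, -48.6], [160.0, -48.3]]
 jaw top 1536 [array([-20.9,  -1.2,  21.3]), array([131.7, 144.9, 154.7]), array([50.6, 57.7, 59.2])]
w2 base 7839 16.076157271090324 [array([-48.8,  48. ]), array([ 47.6, 168.5])]
 yend [[-40.0, 168.4], [-30.0, 168.4], [-20.0, 168.2], [-10.0, 168.3], [0.0, 168.3], [10.0, 168.4], [20.0, 168.4], [30.0, 168.2], [40.0, 168.1]]
 xmin [[60.0, -19.1], [80.0, -34.9], [100.0, -48.8], [120.0, -48.7], [140.0, -48.9], [160.0, -48.5]]
 jaw top 1544 [array([-21.1,  -8.4,   8.8]), array([132. , 145.3, 154.9]), array([50.4, 57.6, 59.1])]
0.15515340981200246 ((438.3880920410156, 293.7776184082031), (41.135257720947266, 62.35200119018555), 70.03303527832031)
```

```bash
python3 -m crank '[[0.05,0,0,0,-0.036],[0.05,0,0,0,-0.036]]'; python3 -c "from h import *; plan([.5993,.1331,.11],-15.8,6)"
```

```text
t: 4.95
tcp_pos: [0.4378, 0.2935, 0.1215]
tool_rot: [0.564, 0.427, -0.563, 0.427]
force: [-0.2, 0.0, -1.4]
finger_gap: 0.646
t 4.95 tcp [0.4378 0.2935 0.1215] yang -15.72 F [-0.2  0.  -1.4] gap 0.646 q [0.38 0.56 1.78 0.   0.8  0.65]
 shift tool [0.0116 0.1989 0.1107] /n [0.0019 0.0332 0.0184]
 yaw about tool x: 0.0013 rad
```

```bash
python3 -m crank '[[0.05,0,0.025,0.014,0],[0.05,0,0.04,0.022,0],[0.05,0,0.045,0.025,0],[0.05,0,0.045,0.025,0],[0.05,0.005,0.03,0.018,0]]'
python3 -m crank '[[0.05,0.006,0.014,0.007,0],[0.05,0,0,0,0]]';python3 wp.py w3; python3 -c "from h import *; plan([.5993,.1331,.06],-15.8)"
```

```text
t: 5.45
tcp_pos: [0.5885, 0.1427, 0.1162]
tool_rot: [0.565, 0.425, -0.563, 0.427]
force: [0.3, 1.3, -1.6]
finger_gap: 0.651
t: 5.65
tcp_pos: [0.5976, 0.1328, 0.1085]
tool_rot: [-0.564, -0.426, 0.565, -0.425]
force: [-0.1, 1.5, -1.2]
finger_gap: 0.65
t 5.70 tcp [0.5959 0.1342 0.1086] yang -15.90 F [-1.   0.1 -1. ] gap 0.652 q [0.04 0.67 1.57 0.   0.91 0.32]
 shift tool [0.0486 0.0038 0.0001] /n [0.0486 0.0038 0.0001]
 yaw about tool x: -0.0018 rad
```

View pics/w3.png

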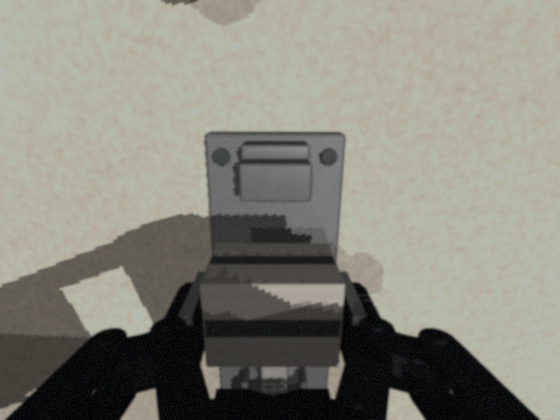

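w3 shows the part held at (272,310), square over the bed and in front of the fixed jaw at (275,165). I'll lower it.

```bash
python3 -m crank '[[0.05,0.02,0.001,0,0],[0.05,0.02,0.001,0,0],[0.05,0.015,0,0,0],[0.05,0.01,0,0,0],[0.05,0,0,0,0]]'
python3 -c "from h import *; plan([.5993,.1331,.023],-15.8)"
```

```text
t: 6.2
tcp_pos: [0.5969, 0.1348, 0.0432]
tool_rot: [-0.563, -0.428, 0.565, -0.426]
force: [-0.7, -0.0, -1.9]
finger_gap: 0.651
t 6.20 tcp [0.5969 0.1348 0.0432] yang -15.74 F [-0.7 -0.  -1.9] gap 0.651 q [0.04 0.77 1.59 0.   0.79 0.31]
 shift tool [0.0202 0.0028 0.001 ] /n [0.0202 0.0028 0.001 ]
 yaw about tool x: 0.0010 rad
```

```bash
python3 -m crank '[[0.05,0.01,0.0015,0,0],[0.05,0.006,0,0,0],[0.05,0.003,0,0,0],[0.05,0,0,0,0]]'
python3 -c "from h import *; plan([.5993,.1331,.023],-15.8)"
```

```text
t: 6.6
tcp_pos: [0.6001, 0.1335, 0.0254]
tool_rot: [-0.564, -0.427, 0.564, -0.426]
force: [-0.8, 0.4, -1.1]
finger_gap: 0.646
t 6.60 tcp [0.6001 0.1335 0.0254] yang -15.82 F [-0.8  0.4 -1.1] gap 0.646 q [0.04 0.8  1.59 0.   0.75 0.31]
 shift tool [ 0.0024 -0.0007  0.0006] /n [ 0.0024 -0.0007  0.0006]
 yaw about tool x: -0.0004 rad
```

```bash
python3 -m crank '[[0.05,0.002,0,0,0],[0.05,0,0,0,0]]';  python3 -m crank '[[0.05,0.001,0,0,0],[0.05,0,0,0,0]]'; python3 -m crank '[[0.05,0.001,0,0,0],[0.05,0,0,0,0]]'
```

```text
t: 6.8
tcp_pos: [0.6004, 0.1335, 0.0238]
tool_rot: [0.564, 0.426, -0.564, 0.426]
force: [0.0, -0.1, -1.6]
finger_gap: 0.649
t: 7.0
tcp_pos: [0.6005, 0.1335, 0.0229]
tool_rot: [0.564, 0.426, -0.564, 0.427]
force: [0.3, 0.3, 0.0]
finger_gap: 0.651
t: 7.2
tcp_pos: [0.6005, 0.1335, 0.0229]
tool_rot: [0.564, 0.426, -0.564, 0.427]
force: [-2.2, -0.2, 5.3]
finger_gap: 0.651
```

Contact with the bed. Releasing.

```bash
python3 -m crank '[[0.07,0,0,0,0],[0.0854,0,0,0,0],[0.0854,0,0,0,0],[0.0854,0,0,0,0]]';  python3 -m crank '[[0.0854,-0.02,0,0,0],[0.0854,-0.04,0,0,0],[0.0854,-0.04,0,0,0],[0.0854,-0.04,0,0,0],[0.0854,0,0,0,0]]'; python3 wp.py w4; python3 -c "from h import *; plan()"
cat > cl.py <<'E'
from h import *
import sys
a=np.radians(74.2); yd=np.array([np.cos(a),np.sin(a)]); xd=np.array([yd[1],-yd[0]]); o=np.array([.571,.033])
def L(p): return np.c_[(p[:,:2]-o)@xd,(p[:,:2]-o)@yd,p[:,2]]*1000
def Wd(x,y): return o+(xd*x+yd*y)/1000
if __name__=='__main__':
    w=L(np.load(sys.argv[1]+'.npz')['W'].reshape(-1,3))
    t=w[(w[:,2]>50)&(w[:,2]<62)&(abs(w[:,0])<40)&(w[:,1]<128)&(w[:,1]>72)]
    print('part top',len(t),np.median(t[:,2]),cv2.minAreaRect(t[:,:2].astype(np.float32)))
    t=w[(w[:,2]>45)&(w[:,2]<62)&(abs(w[:,0])<25)&(w[:,1]<80)&(w[:,1]>20)]
    if len(t): print('pad',len(t),np.percentile(t[:,1],[2,50,99,100]))
E
python3 cl.py w4
```

```text
t: 7.6
tcp_pos: [0.6003, 0.1336, 0.0216]
tool_rot: [-0.564, -0.426, 0.564, -0.426]
force: [0.2, -1.6, 0.0]
finger_gap: 0.998
t: 8.1
tcp_pos: [0.6045, 0.1339, 0.1678]
tool_rot: [0.568, 0.424, -0.56, 0.429]
force: [0.4, 0.1, -0.4]
finger_gap: 1.002
t 8.15 tcp [0.6025 0.1337 0.165 ] yang -15.81 F [ 0.2  0.5 -0.1] gap 1.003 q [0.04 0.59 1.52 0.   1.02 0.31]
part top 3255 55.966734453909986 ((1.7322921752929688, 104.8008804321289), (39.952598571777344, 56.35479736328125), 89.78524780273438)
pad 1968 [20.96901373 39.43970886 64.42930936 64.75926294]
```

View pics/w4.png

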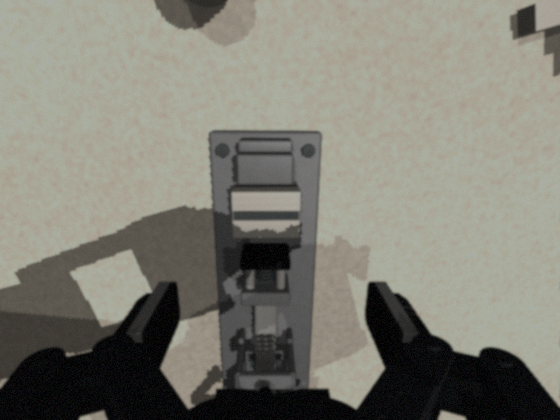

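w4 shows the part at (265,208), lying square on the bed between the pad at (265,255) and the fixed jaw at (265,160). It measures clamp (1.7, 104.8) and the pad face y≈64.8, so free travel is about 25 mm: 4 strokes free, 5 to about 10 N, 6 to about 25 N. Next is the lever.

```bash
python3 -m crank '[[0.0854,-0.04,0,0,-0.143],[0.0854,-0.04,0,0,-0.143],[0.0854,-0.04,0,0,-0.143],[0.0854,-0.04,0,0,-0.143],[0.0854,-0.03,0,0,-0.143]]'; python3 -m crank '[[0.0854,0,0,0,-0.143],[0.0854,0,0,0,-0.143],[0.0854,0,0,0,-0.143],[0.0854,0,0,0,-0.143],[0.0854,0,0,0,-0.143]]'; python3 -m crank '[[0.0854,0,0,0,-0.143],[0.0854,0,0,0,0]]';python3 -c "from h import *; plan([.5413,-.0719,.35],74.2)"
```

```text
t: 8.65
tcp_pos: [0.6002, 0.1336, 0.3526]
tool_rot: [0.377, 0.598, -0.377, 0.598]
force: [0.2, 0.2, -0.0]
finger_gap: 1.002
t: 9.15
tcp_pos: [0.5995, 0.1335, 0.3494]
tool_rot: [0.144, 0.694, -0.145, 0.691]
force: [0.5, 0.3, 0.0]
finger_gap: 1.001
t: 9.35
tcp_pos: [0.5996, 0.1335, 0.3495]
tool_rot: [0.096, 0.702, -0.097, 0.699]
force: [-0.2, -0.7, -0.1]
finger_gap: 0.995
t 9.35 tcp [0.5996 0.1335 0.3495] yang 74.30 F [-0.2 -0.7 -0.1] gap 0.995 q [ 0.04  0.41  1.3   0.    1.43 -1.26]
 shift tool [-2.000e-04 -2.135e-01 -5.000e-04] /n [-2.000e-04 -2.135e-01 -5.000e-04]
 yaw about tool x: 0.0017 rad
```

```bash
python3 -m crank '[[0.0854,0,-0.043,0,0],[0.0854,0,-0.043,0,0],[0.0854,0,-0.043,0,0],[0.0854,0,-0.043,0,0],[0.0854,0,-0.041,0,0]]'; python3 -m crank '[[0.0854,0,0,0,0],[0.0854,0,0,0,0]]'; python3 wp.py w5
cat > bar.py <<'E'
from cl import *
w=L(np.load(sys.argv[1]+'.npz')['W'].reshape(-1,3)); b=w[(w[:,2]>222)&(w[:,2]<252)&(abs(w[:,0])<37)&(w[:,1]<-40)&(w[:,1]>-180)]
print(len(b),np.percentile(b[:,1],[1,50,99]),np.percentile(b[:,2],[1,50,99]),np.percentile(b[:,0],[1,50,99]))
t=b[b[:,2]>b[:,2].max()-4]; print('top ridge',np.median(t,0))
E
python3 bar.py w5;python3 -c "from h import *; plan([.5413,-.0719,.35],74.2)"
```

```text
t: 9.85
tcp_pos: [0.5416, -0.0729, 0.3505]
tool_rot: [0.098, 0.701, -0.098, 0.7]
force: [0.6, -0.2, 0.8]
finger_gap: 1.001
t: 10.05
tcp_pos: [0.5423, -0.0721, 0.3508]
tool_rot: [0.099, 0.701, -0.098, 0.7]
force: [-0.2, 1.1, -0.0]
finger_gap: 1.0
1682 [-120.84780532 -113.03177552 -105.72609022] [237.74277719 242.8904176  245.12647706] [-36.45671789  -2.2192252   36.2407061 ]
top ridge [  -2.4000593  -113.01799679  243.36731908]
t 10.10 tcp [ 0.5425 -0.0712  0.3509] yang 74.18 F [-0.1 -0.1 -0.2] gap 0.997 q [-0.34  0.3   1.47  0.    1.38 -1.63]
 shift tool [ 0.0009 -0.001  -0.001 ] /n [ 0.0009 -0.001  -0.001 ]
 yaw about tool x: -0.0004 rad
```

View pics/w5.png

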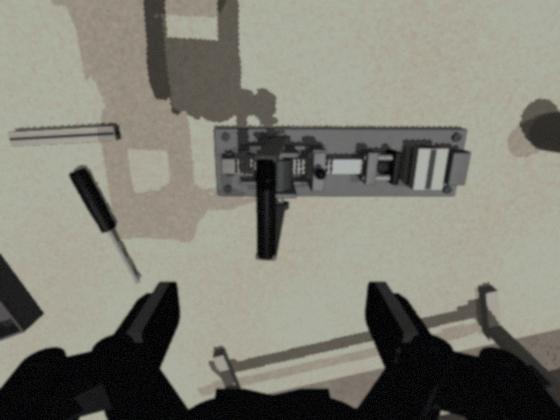

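w5 shows the black crossbar at (266,210) and the part on the bed at (432,168). The bar is at clamp y −113, z 236 (−0.087 rad). I'll come down over its middle.

```bash
python3 -m crank '[[0.0854,0.03,-0.004,0,0],[0.0854,0.04,0,0,0],[0.0854,0.035,0,0,0],[0.0854,0.02,0,0,0],[0.0854,0.009,0,0,0]]' 25; python3 -c "from h import *; plan([.5402,-.0757,.217],74.2)"
```

```text
t: 10.6
tcp_pos: [0.5405, -0.0732, 0.2151]
tool_rot: [0.097, 0.702, -0.096, 0.699]
force: [-1.1, 1.0, -0.2]
finger_gap: 1.001
t 10.60 tcp [ 0.5405 -0.0732  0.2151] yang 74.39 F [-1.1  1.  -0.2] gap 1.001 q [-0.34  0.44  1.65  0.    1.06 -1.64]
 shift tool [-0.0019 -0.0025  0.0004] /n [-0.0019 -0.0025  0.0004]
 yaw about tool x: 0.0033 rad
```

```bash
cat > st.py <<'E'
from cl import *
st,M=axes(); p=np.array(st['tcp_pos'])[None]; l=L(p)[0]; f=np.array(st['force'])
zb=np.sqrt(max(0,150**2-(l[1]+100)**2))+87-19
print('t %.2f  x %.1f y %.1f z %.1f (want z %.1f) ang %.3f  Fx %.1f Fy %.1f Fz %.1f gap %.3f yang %.2f'%(st['t'],l[0],l[1],l[2],zb,(l[1]+100)/150,f[:2]@xd,f[:2]@yd,f[2],st['finger_gap'],np.degrees(np.arctan2(M[1,1],M[0,1]))))
E
python3 -m crank '[[0.01,0,-0.002,0,0],[0.01,0,0,0,0],[0.01,0,0,0,0],[0.01,0,0,0,0],[0.01,0,0,0,0]]' 25; python3 -m crank '[[0.01,0,0,0,0],[0.01,0,0,0,0],[0.01,0,0,0,0]]';python3 st.py
```

```text
t: 11.1
tcp_pos: [0.5416, -0.0775, 0.2187]
tool_rot: [0.096, 0.7, -0.097, 0.701]
force: [0.8, 0.3, 2.0]
finger_gap: 0.177
t: 11.4
tcp_pos: [0.5417, -0.0775, 0.2187]
tool_rot: [0.097, 0.7, -0.097, 0.701]
force: [-0.8, 0.9, 5.7]
finger_gap: 0.178
t 11.40  x 1.9 y -114.3 z 218.7 (want z 217.3) ang -0.095  Fx -1.1 Fy 0.6 Fz 5.7 gap 0.178 yang 74.30
```

```bash
python3 -m crank '[[0.01,0,0.004,0,0],[0.01,0,0.004,0,0],[0.01,0,0,0,0]]'; python3 st.py; python3 -m crank '[[0.01,0,0.003,0,0],[0.01,0,0.003,0,0],[0.01,0,0,0,0]]'; python3 st.py
```

```text
t: 11.7
tcp_pos: [0.5439, -0.0705, 0.2191]
tool_rot: [0.095, 0.7, -0.097, 0.701]
force: [-0.1, -1.0, 7.2]
finger_gap: 0.17
t 11.70  x 2.1 y -107.0 z 219.1 (want z 217.8) ang -0.047  Fx 0.2 Fy -1.0 Fz 7.2 gap 0.170 yang 74.35
t: 12.0
tcp_pos: [0.5454, -0.0651, 0.2189]
tool_rot: [0.095, 0.7, -0.097, 0.701]
force: [-1.6, -1.6, 6.7]
finger_gap: 0.177
t 12.00  x 2.1 y -101.3 z 218.9 (want z 218.0) ang -0.009  Fx -1.1 Fy -2.0 Fz 6.7 gap 0.177 yang 74.35
```

```bash
python3 -m crank '[[0.01,-0.0015,0.003,0,0],[0.01,0,0.003,0,0],[0.01,0,0,0,0]]'; python3 st.py; python3 -m crank '[[0.01,0,0.003,0,0],[0.01,0,0,0,0]]'; python3 st.py
```

```text
t: 12.3
tcp_pos: [0.5456, -0.0636, 0.2192]
tool_rot: [0.092, 0.701, -0.1, 0.7]
force: [-4.3, -15.8, 0.9]
finger_gap: 0.178
t 12.30  x 1.8 y -99.9 z 219.2 (want z 218.0) ang 0.001  Fx 0.1 Fy -16.4 Fz 0.9 gap 0.178 yang 74.44
t: 12.5
tcp_pos: [0.5457, -0.0635, 0.2192]
tool_rot: [0.089, 0.701, -0.101, 0.7]
force: [-6.9, -22.8, 1.5]
finger_gap: 0.175
t 12.50  x 1.9 y -99.8 z 219.2 (want z 218.0) ang 0.002  Fx -0.4 Fy -23.8 Fz 1.5 gap 0.175 yang 74.49
```

The +y stop is felt at y≈−101 (about 24 N at the last step, so I'll ease off there). First working stroke towards −y.

```bash
python3 -m crank '[[0.01,0,-0.006,0,0],[0.01,0,-0.006,0,0],[0.01,0,-0.005,0,0],[0.01,0,-0.005,0,0],[0.01,0.001,-0.004,0,0]]'; python3 st.py; python3 -m crank '[[0.01,0.001,-0.003,0,0],[0.01,0,-0.003,0,0],[0.01,0,0,0,0]]'; python3 st.py
```

```text
t: 13.0
tcp_pos: [0.5409, -0.079, 0.2185]
tool_rot: [0.097, 0.7, -0.096, 0.701]
force: [1.7, 3.8, 6.3]
finger_gap: 0.177
t 13.00  x 1.6 y -115.9 z 218.5 (want z 217.1) ang -0.106  Fx 0.6 Fy 4.1 Fz 6.3 gap 0.177 yang 74.31
t: 13.3
tcp_pos: [0.5388, -0.0862, 0.2174]
tool_rot: [0.096, 0.7, -0.097, 0.701]
force: [1.9, 1.1, 4.3]
finger_gap: 0.178
t 13.30  x 1.5 y -123.5 z 217.4 (want z 216.2) ang -0.157  Fx 1.5 Fy 1.6 Fz 4.3 gap 0.178 yang 74.31
```

```bash
python3 -m crank '[[0.01,0,-0.003,0,0],[0.01,0,-0.002,0,0],[0.01,0,0,0,0]]'; python3 st.py; python3 -m crank '[[0.01,0,-0.002,0,0],[0.01,0,0,0,0]]'; python3 st.py
```

```text
t: 13.6
tcp_pos: [0.538, -0.0885, 0.2172]
tool_rot: [0.099, 0.7, -0.095, 0.701]
force: [4.5, 9.7, 3.0]
finger_gap: 0.176
t 13.60  x 1.3 y -126.0 z 217.2 (want z 215.7) ang -0.173  Fx 1.7 Fy 10.5 Fz 3.0 gap 0.176 yang 74.24
t: 13.8
tcp_pos: [0.5379, -0.0886, 0.2172]
tool_rot: [0.1, 0.7, -0.094, 0.701]
force: [5.9, 14.3, 2.2]
finger_gap: 0.176
t 13.80  x 1.2 y -126.0 z 217.2 (want z 215.7) ang -0.173  Fx 1.8 Fy 15.3 Fz 2.2 gap 0.176 yang 74.22
```

The −y stop is felt at y≈−126 (15 N), so the full stroke is 26 mm as expected. Now the return, with a look at the pad.

```bash
python3 -m crank '[[0.01,0,0.006,0,0],[0.01,0,0.006,0,0],[0.01,-0.001,0.006,0,0],[0.01,-0.001,0.006,0,0],[0.01,0,0.005,0,0]]'; python3 st.py; python3 -m crank '[[0.01,0,0.004,0,0],[0.01,0,0.003,0,0],[0.01,0,0,0,0]]'; python3 st.py; python3 wp.py w6; python3 cl.py w6
```

```text
t: 14.3
tcp_pos: [0.5446, -0.0662, 0.2196]
tool_rot: [0.095, 0.7, -0.097, 0.701]
force: [-0.8, -3.1, 5.0]
finger_gap: 0.176
t 14.30  x 1.6 y -102.6 z 219.6 (want z 218.0) ang -0.018  Fx 0.1 Fy -3.2 Fz 5.0 gap 0.176 yang 74.35
t: 14.6
tcp_pos: [0.5455, -0.0635, 0.2195]
tool_rot: [0.091, 0.701, -0.1, 0.7]
force: [-4.3, -16.1, 5.0]
finger_gap: 0.18
t 14.60  x 1.7 y -99.8 z 219.5 (want z 218.0) ang 0.001  Fx 0.2 Fy -16.7 Fz 5.0 gap 0.180 yang 74.48
part top 2568 55.696415369961784 ((1.3759937286376953, 104.44774627685547), (56.32525634765625, 41.38632583618164), 0.6996318101882935)
pad 1834 [21.94674548 43.21889611 68.26041256 69.56936428]
```

View pics/w6.png

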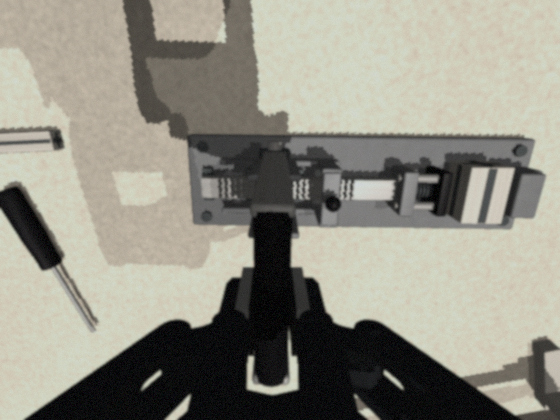

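w6 shows the pad at (447,190), advanced one tooth to y≈70, with the part at (485,195). The lever works, so stroke 2.

```bash
python3 -m crank '[[0.01,0,-0.006,0,0],[0.01,0,-0.006,0,0],[0.01,0,-0.006,0,0],[0.01,0.001,-0.006,0,0],[0.01,0.001,-0.006,0,0]]'; python3 st.py; python3 -m crank '[[0.01,0,-0.004,0,0],[0.01,0,-0.002,0,0],[0.01,0,0,0,0]]'; python3 st.py; python3 -m crank '[[0.01,0,0.006,0,0],[0.01,0,0.006,0,0],[0.01,-0.001,0.006,0,0],[0.01,-0.001,0.006,0,0],[0.01,0,0.006,0,0]]'; python3 -m crank '[[0.01,0,0.004,0,0],[0.01,0,0.002,0,0],[0.01,0,0,0,0]]'; python3 st.py; python3 wp.py w7; python3 cl.py w7
```

```text
t: 15.15
tcp_pos: [0.5386, -0.0863, 0.2171]
tool_rot: [0.097, 0.7, -0.096, 0.701]
force: [2.6, 2.3, -0.9]
finger_gap: 0.177
t 15.15  x 1.3 y -123.6 z 217.1 (want z 216.1) ang -0.158  Fx 1.9 Fy 2.9 Fz -0.9 gap 0.177 yang 74.32
t: 15.45
tcp_pos: [0.5378, -0.0885, 0.2168]
tool_rot: [0.101, 0.7, -0.094, 0.701]
force: [6.4, 13.8, 3.1]
finger_gap: 0.176
t 15.45  x 1.1 y -126.0 z 216.8 (want z 215.7) ang -0.173  Fx 2.4 Fy 15.1 Fz 3.1 gap 0.176 yang 74.18
t: 15.95
tcp_pos: [0.5447, -0.0651, 0.2193]
tool_rot: [0.095, 0.701, -0.097, 0.7]
force: [0.3, -2.5, 1.9]
finger_gap: 0.176
t: 16.25
tcp_pos: [0.5453, -0.0634, 0.2194]
tool_rot: [0.091, 0.701, -0.1, 0.7]
force: [-5.0, -16.9, 4.5]
finger_gap: 0.176
t 16.25  x 1.6 y -99.8 z 219.4 (want z 218.0) ang 0.001  Fx -0.2 Fy -17.7 Fz 4.5 gap 0.176 yang 74.46
part top 2658 55.74314788882184 ((1.3628101348876953, 98.66229248046875), (55.8491325378418, 53.34331512451172), 0.4090421497821808)
pad 1864 [27.83819774 49.6145792  73.86740282 74.91801739]
```

Pad now at about 76, one tooth per stroke. Stroke 3.

```bash
python3 -m crank '[[0.01,0,-0.006,0,0],[0.01,0,-0.006,0,0],[0.01,0,-0.006,0,0],[0.01,0.001,-0.006,0,0],[0.01,0.001,-0.006,0,0]]'; python3 st.py; python3 -m crank '[[0.01,0,-0.004,0,0],[0.01,0,-0.002,0,0],[0.01,0,0,0,0]]'; python3 st.py; python3 -m crank '[[0.01,0,0.006,0,0],[0.01,0,0.006,0,0],[0.01,-0.001,0.006,0,0],[0.01,-0.001,0.006,0,0],[0.01,0,0.006,0,0]]'; python3 -m crank '[[0.01,0,0.004,0,0],[0.01,0,0.002,0,0],[0.01,0,0,0,0]]'; python3 st.py; python3 wp.py w8; python3 cl.py w8
```

```text
t: 16.8
tcp_pos: [0.5385, -0.086, 0.217]
tool_rot: [0.097, 0.7, -0.096, 0.701]
force: [1.9, 2.8, 2.6]
finger_gap: 0.177
t 16.80  x 1.1 y -123.3 z 217.0 (want z 216.2) ang -0.156  Fx 1.1 Fy 3.2 Fz 2.6 gap 0.177 yang 74.32
t: 17.1
tcp_pos: [0.5376, -0.0884, 0.2167]
tool_rot: [0.101, 0.7, -0.094, 0.701]
force: [7.0, 13.4, 1.4]
finger_gap: 0.173
t 17.10  x 0.9 y -125.9 z 216.7 (want z 215.7) ang -0.173  Fx 3.0 Fy 14.8 Fz 1.4 gap 0.173 yang 74.19
t: 17.6
tcp_pos: [0.5446, -0.0648, 0.2191]
tool_rot: [0.096, 0.701, -0.097, 0.7]
force: [-0.5, -3.8, 2.3]
finger_gap: 0.177
t: 17.9
tcp_pos: [0.5452, -0.0634, 0.2193]
tool_rot: [0.091, 0.701, -0.1, 0.7]
force: [-4.3, -17.4, 3.8]
finger_gap: 0.172
t 17.90  x 1.4 y -99.8 z 219.3 (want z 218.0) ang 0.002  Fx 0.6 Fy -17.9 Fz 3.8 gap 0.172 yang 74.46
part top 2974 55.81245679573474 ((1.5545539855957031, 98.45050048828125), (53.510562896728516, 56.769039154052734), 88.86846923828125)
pad 1866 [33.89276513 55.89606465 79.56540131 79.98195322]
```

View pics/w8.png

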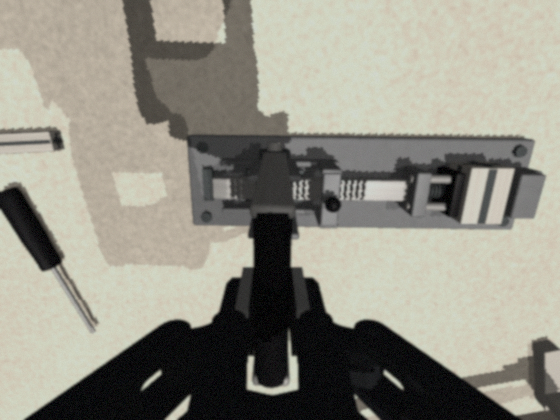

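w8 shows the pad close to the part at (455,193). Stroke 4, watching the part so it doesn't skew.

```bash
python3 -m crank '[[0.01,0,-0.006,0,0],[0.01,0,-0.006,0,0],[0.01,0,-0.006,0,0],[0.01,0.001,-0.006,0,0],[0.01,0.001,-0.006,0,0]]'; python3 st.py; python3 -m crank '[[0.01,0,-0.004,0,0],[0.01,0,-0.002,0,0],[0.01,0,0,0,0]]'; python3 st.py; python3 -m crank '[[0.01,0,0.006,0,0],[0.01,0,0.006,0,0],[0.01,-0.001,0.006,0,0],[0.01,-0.001,0.006,0,0],[0.01,0,0.006,0,0]]'; python3 -m crank '[[0.01,0,0.004,0,0],[0.01,0,0.002,0,0],[0.01,0,0,0,0]]'; python3 st.py; python3 wp.py w9; python3 cl.py w9
```

```text
t: 18.45
tcp_pos: [0.5385, -0.0859, 0.2171]
tool_rot: [0.097, 0.7, -0.096, 0.701]
force: [2.4, 4.3, -1.0]
finger_gap: 0.174
t 18.45  x 1.0 y -123.2 z 217.1 (want z 216.2) ang -0.155  Fx 1.1 Fy 4.8 Fz -1.0 gap 0.174 yang 74.32
t: 18.75
tcp_pos: [0.5375, -0.0883, 0.2167]
tool_rot: [0.101, 0.7, -0.094, 0.701]
force: [5.8, 13.6, 2.0]
finger_gap: 0.172
t 18.75  x 0.8 y -125.9 z 216.7 (want z 215.8) ang -0.173  Fx 1.9 Fy 14.6 Fz 2.0 gap 0.172 yang 74.19
t: 19.25
tcp_pos: [0.5446, -0.0648, 0.2191]
tool_rot: [0.096, 0.701, -0.097, 0.7]
force: [-0.5, -4.7, 3.7]
finger_gap: 0.175
t: 19.55
tcp_pos: [0.5452, -0.0633, 0.2193]
tool_rot: [0.091, 0.701, -0.1, 0.7]
force: [-5.9, -17.6, 2.6]
finger_gap: 0.179
t 19.55  x 1.4 y -99.7 z 219.3 (want z 218.0) ang 0.002  Fx -0.9 Fy -18.5 Fz 2.6 gap 0.179 yang 74.46
part top 3052 55.782404030892906 ((1.701141357421875, 100.44602966308594), (54.81253433227539, 56.75204849243164), 89.8534164428711)
pad 1614 [39.54584039 52.40224265 79.66033727 79.96803428]
```

View pics/w9.png

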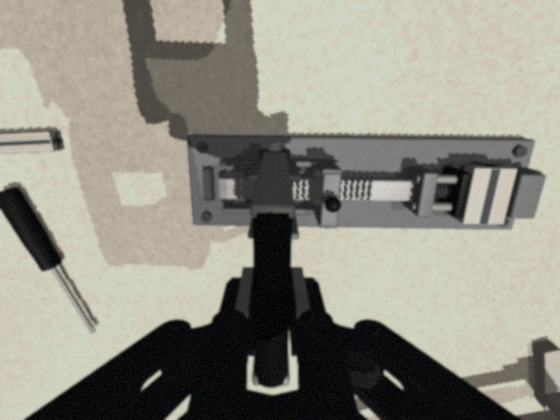

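Stroke 5.

```bash
python3 -m crank '[[0.01,0,-0.006,0,0],[0.01,0,-0.006,0,0],[0.01,0,-0.006,0,0],[0.01,0.001,-0.006,0,0],[0.01,0.001,-0.006,0,0]]'; python3 st.py; python3 -m crank '[[0.01,0,-0.004,0,0],[0.01,0,-0.003,0,0],[0.01,0,0,0,0]]'; python3 st.py; python3 -m crank '[[0.01,0,0.006,0,0],[0.01,0,0.006,0,0],[0.01,-0.001,0.006,0,0],[0.01,-0.001,0.006,0,0],[0.01,0,0.006,0,0]]'; python3 -m crank '[[0.01,0,0.004,0,0],[0.01,0,0.003,0,0],[0.01,0,0,0,0]]'; python3 st.py; python3 wp.py w10
cat > prof.py <<'E'
from cl import *
for n in sys.argv[1:]:
    w=L(np.load(n+'.npz')['W'].reshape(-1,3)); w=w[np.isfinite(w).all(1)]
    k=(abs(w[:,0])<18)&(w[:,1]>10)&(w[:,1]<160); w=w[k]
    ys=np.arange(20,160,2); z=[np.percentile(w[abs(w[:,1]-y)<1.2,2],90) if (abs(w[:,1]-y)<1.2).sum()>5 else 0 for y in ys]
    print(n,' '.join('%d:%.0f'%(a,b) for a,b in zip(ys,z)))
E
python3 prof.py w6 w8 w9 w10
```

```text
t: 20.1
tcp_pos: [0.5387, -0.0854, 0.2173]
tool_rot: [0.098, 0.7, -0.095, 0.701]
force: [1.6, 4.3, 4.5]
finger_gap: 0.18
t 20.10  x 1.1 y -122.8 z 217.3 (want z 216.3) ang -0.152  Fx 0.3 Fy 4.6 Fz 4.5 gap 0.180 yang 74.30
t: 20.4
tcp_pos: [0.5375, -0.0884, 0.2168]
tool_rot: [0.101, 0.7, -0.093, 0.701]
force: [7.3, 16.0, 3.2]
finger_gap: 0.177
t 20.40  x 0.8 y -125.9 z 216.8 (want z 215.7) ang -0.173  Fx 2.6 Fy 17.4 Fz 3.2 gap 0.177 yang 74.17
t: 20.9
tcp_pos: [0.5443, -0.0658, 0.2192]
tool_rot: [0.095, 0.701, -0.097, 0.7]
force: [-0.3, -2.8, 3.0]
finger_gap: 0.174
t: 21.2
tcp_pos: [0.5452, -0.0633, 0.2193]
tool_rot: [0.091, 0.701, -0.1, 0.7]
force: [-5.4, -17.7, 3.7]
finger_gap: 0.175
t 21.20  x 1.4 y -99.7 z 219.3 (want z 218.0) ang 0.002  Fx -0.4 Fy -18.5 Fz 3.7 gap 0.175 yang 74.48
w6 20:46 22:53 24:57 26:58 28:58 30:58 32:58 34:58 36:57 38:0 40:50 42:50 44:50 46:50 48:50 50:50 52:50 54:50 56:50 58:53 60:57 62:58 64:58 66:58 68:57 70:0 72:0 74:0 76:0 78:0 80:0 82:0 84:53 86:56 88:57 90:57 92:57 94:56 96:57 98:57 100:57 102:57 104:57 106:57 108:57 110:57 112:57 114:57 116:57 118:57
[... 784 characters left out ...]
86:57 88:57 90:57 92:57 94:57 96:57 98:57 100:57 102:57 104:57 106:57 108:57 110:57 112:57 114:56 116:57 118:57 120:57 122:56 124:57 126:56 128:55 130:57 132:58 134:58 136:58 138:58 140:59 142:59 144:59 146:59 148:58 150:58 152:58 154:58 156:0 158:0
w10 20:40 22:41 24:40 26:40 28:40 30:40 32:40 34:40 36:40 38:40 40:40 42:48 44:49 46:55 48:57 50:58 52:58 54:58 56:58 58:58 60:57 62:0 64:51 66:50 68:50 70:50 72:50 74:50 76:50 78:50 80:55 82:57 84:58 86:58 88:57 90:57 92:56 94:57 96:57 98:57 100:57 102:57 104:57 106:57 108:57 110:57 112:57 114:57 116:57 118:57 120:56 122:56 124:56 126:57 128:57 130:57 132:58 134:58 136:58 138:59 140:59 142:59 144:59 146:58 148:58 150:58 152:58 154:58 156:0 158:0
```

View pics/w10.png

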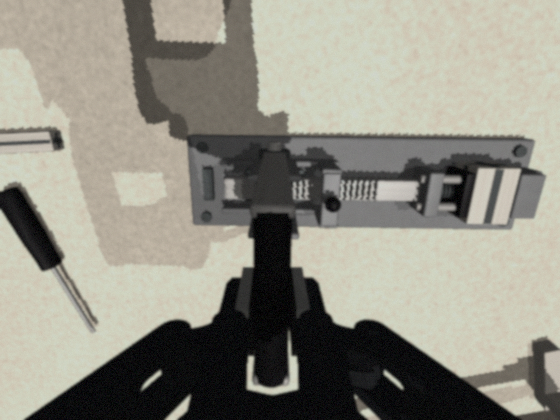

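```bash
cat > tm.py <<'E'
from cl import *
def g(n): return cv2.cvtColor(np.load(n+'.npz')['img'],cv2.COLOR_BGR2GRAY).astype(np.float32)
def match(A,B,box):
    u0,v0,u1,v1=box; t=A[v0:v1,u0:u1]; S=B[v0-3:v1+3,u0-16:u1+16]; S=B[v0-3:v1+3,max(0,u0-16):u1+16]
    S=cv2.resize(S,None,fx=4,fy=4,interpolation=cv2.INTER_CUBIC); t=cv2.resize(t,None,fx=4,fy=4,interpolation=cv2.INTER_CUBIC)
    r=cv2.matchTemplate(S,t,cv2.TM_CCOEFF_NORMED); _,m,_,l=cv2.minMaxLoc(r); return round(l[0]/4-min(16,u0),2),round(m,3)
names=sys.argv[1:]; ref=g('w9')
for n in names:
    B=g(n); print(n,'carriage',match(ref,B,(416,165,438,222)),'part',match(ref,B,(470,172,512,222)),'fix',match(ref,B,(515,140,532,225)),'bar',match(ref,B,(360,178,412,205)))
E
python3 tm.py w6 w7 w8 w9 w10
python3 - <<'E'
import numpy as np,cv2
ims=[np.load(f'{n}.npz')['img'][155:230,390:550] for n in('w8','w9','w10')]
cv2.imwrite('pics/cmp1.png',cv2.resize(np.vstack(ims),None,fx=2.6,fy=2.6,interpolation=2) if 0 else cv2.resize(np.vstack(ims),(427,600),interpolation=2))
E
```

```text
w6 carriage (-16.0, 0.777) part (-2.5, 0.995) fix (-0.5, 0.956) bar (-16.0, 0.899)
w7 carriage (-12.5, 0.993) part (-2.75, 0.995) fix (-0.75, 0.956) bar (-11.75, 0.988)
w8 carriage (-6.25, 0.996) part (-2.75, 0.995) fix (-0.75, 0.957) bar (-6.0, 0.992)
w9 carriage (0.0, 1.0) part (0.0, 1.0) fix (0.0, 1.0) bar (0.0, 1.0)
w10 carriage (6.25, 0.982) part (4.25, 0.983) fix (2.25, 0.893) bar (6.0, 0.988)
```

View pics/cmp1.png

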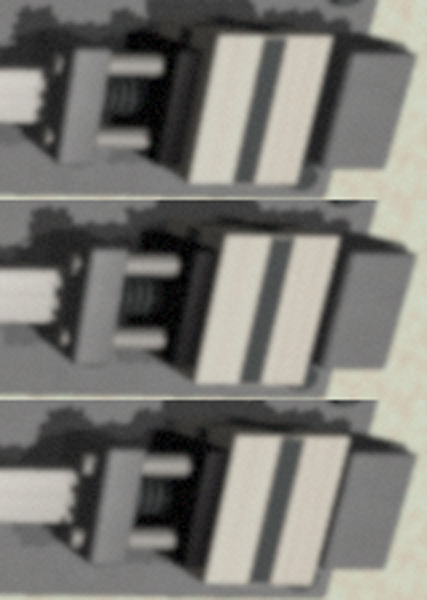

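Carriage vs part shifts (w9→w10: carriage 6.1 mm, part 4.1 mm) put the spring compression at only about 2–2.5 mm (≈5 N), with the part now against the jaw. Stroke 6, sampling the lever force along the way.

```bash
python3 -m crank '[[0.01,0,-0.006,0,0],[0.01,0,-0.006,0,0],[0.01,0,-0.006,0,0]]'; python3 st.py; python3 -m crank '[[0.01,0.001,-0.006,0,0],[0.01,0.001,-0.006,0,0]]'; python3 st.py; python3 -m crank '[[0.01,0,-0.002,0,0]]';  python3 st.py; python3 -m crank '[[0.01,0,-0.003,0,0],[0.01,0,-0.003,0,0],[0.01,0,0,0,0]]'; python3 st.py
```

```text
t: 21.55
tcp_pos: [0.5421, -0.0729, 0.219]
tool_rot: [0.099, 0.7, -0.095, 0.701]
force: [3.5, 7.7, 1.8]
finger_gap: 0.174
t 21.55  x 1.0 y -109.8 z 219.0 (want z 217.7) ang -0.065  Fx 1.3 Fy 8.4 Fz 1.8 gap 0.174 yang 74.23
t: 21.75
tcp_pos: [0.5392, -0.0838, 0.2176]
tool_rot: [0.099, 0.7, -0.094, 0.701]
force: [1.9, 7.9, 7.9]
finger_gap: 0.167
t 21.75  x 1.2 y -121.0 z 217.6 (want z 216.5) ang -0.140  Fx -0.3 Fy 8.1 Fz 7.9 gap 0.167 yang 74.24
t: 21.85
tcp_pos: [0.5385, -0.0859, 0.2174]
tool_rot: [0.099, 0.7, -0.095, 0.701]
force: [2.8, 7.2, 4.5]
finger_gap: 0.176
t 21.85  x 1.1 y -123.3 z 217.4 (want z 216.2) ang -0.155  Fx 0.7 Fy 7.7 Fz 4.5 gap 0.176 yang 74.22
t: 22.15
tcp_pos: [0.5377, -0.0884, 0.2172]
tool_rot: [0.102, 0.7, -0.093, 0.701]
force: [5.5, 16.0, 4.8]
finger_gap: 0.179
t 22.15  x 1.0 y -125.9 z 217.2 (want z 215.7) ang -0.173  Fx 1.0 Fy 16.9 Fz 4.8 gap 0.179 yang 74.15
```

```bash
python3 -m crank '[[0.01,0,0.006,0,0],[0.01,0,0.006,0,0],[0.01,-0.001,0.006,0,0],[0.01,-0.001,0.006,0,0],[0.01,0,0.006,0,0]]'; python3 -m crank '[[0.01,0,0.004,0,0],[0.01,0,0.003,0,0],[0.01,0,0,0,0]]'; python3 st.py; python3 wp.py w11; python3 tm.py w10 w11; python3 cl.py w11
python3 - <<'E'
import numpy as np,cv2
ims=[np.load(f'{n}.npz')['img'][155:230,390:550] for n in('w8','w10','w11')]
cv2.imwrite('pics/cmp2.png',cv2.resize(np.vstack(ims),(427,600),interpolation=2))
E
```

```text
t: 22.65
tcp_pos: [0.5443, -0.0663, 0.2196]
tool_rot: [0.095, 0.7, -0.097, 0.701]
force: [-0.8, -3.0, 4.1]
finger_gap: 0.174
t: 22.95
tcp_pos: [0.5453, -0.0634, 0.2195]
tool_rot: [0.092, 0.701, -0.099, 0.7]
force: [-4.4, -14.4, 5.6]
finger_gap: 0.172
t 22.95  x 1.5 y -99.7 z 219.5 (want z 218.0) ang 0.002  Fx -0.3 Fy -15.0 Fz 5.6 gap 0.172 yang 74.47
w10 carriage (6.25, 0.982) part (4.25, 0.983) fix (2.25, 0.893) bar (6.0, 0.988)
w11 carriage (11.5, 0.966) part (3.5, 0.983) fix (1.5, 0.892) bar (11.0, 0.957)
part top 2875 55.768030951228674 ((1.6627521514892578, 100.32968139648438), (55.726707458496094, 56.694358825683594), 89.27713012695312)
pad 1189 [43.20640422 56.62071947 79.27535614 79.82311493]
```

View pics/cmp2.png

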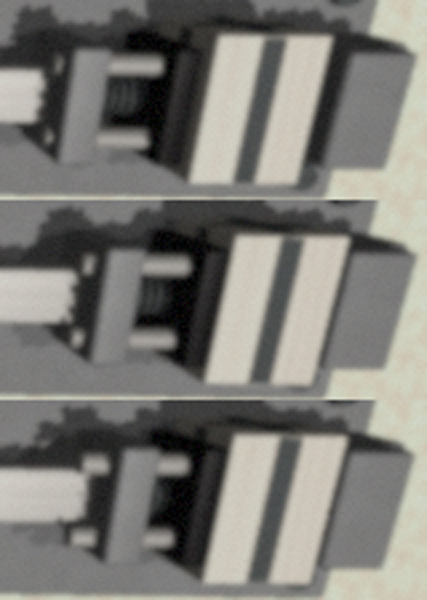

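Three estimates put the grip at about 17–20 N: lever force (about 7.8 N while moving gives 19 N), carriage/part shift (8.5 mm) and spring length. That is borderline low, and one more tooth predicts about 33 N. Stroke 7 goes in steps, and I'll abort before the tooth engages if the lever force says over 40 N (about 14 N).

```bash
python3 -m crank '[[0.01,0,-0.006,0,0],[0.01,0,-0.006,0,0],[0.01,0,-0.006,0,0]]'; python3 st.py; python3 -m crank '[[0.01,0.001,-0.005,0,0],[0.01,0.001,-0.004,0,0]]'; python3 st.py
```

```text
t: 23.3
tcp_pos: [0.5423, -0.0726, 0.2192]
tool_rot: [0.1, 0.7, -0.094, 0.701]
force: [4.2, 10.9, 2.7]
finger_gap: 0.174
t 23.30  x 1.1 y -109.4 z 219.2 (want z 217.7) ang -0.063  Fx 1.0 Fy 11.7 Fz 2.7 gap 0.174 yang 74.18
t: 23.5
tcp_pos: [0.5404, -0.0806, 0.2183]
tool_rot: [0.101, 0.699, -0.094, 0.701]
force: [2.4, 11.5, 13.1]
finger_gap: 0.173
t 23.50  x 1.5 y -117.6 z 218.3 (want z 217.0) ang -0.117  Fx -0.8 Fy 11.7 Fz 13.1 gap 0.173 yang 74.20
```

```bash
python3 -m crank '[[0.01,0,-0.003,0,0],[0.01,0,-0.002,0,0]]'; python3 st.py; python3 -m crank '[[0.01,0,-0.002,0,0],[0.01,0,0,0,0]]'; python3 st.py
```

```text
t: 23.7
tcp_pos: [0.5389, -0.085, 0.218]
tool_rot: [0.101, 0.699, -0.094, 0.701]
force: [3.6, 11.3, 9.3]
finger_gap: 0.174
t 23.70  x 1.2 y -122.3 z 218.0 (want z 216.3) ang -0.149  Fx 0.4 Fy 11.8 Fz 9.3 gap 0.174 yang 74.19
t: 23.9
tcp_pos: [0.5383, -0.0871, 0.2178]
tool_rot: [0.101, 0.7, -0.094, 0.701]
force: [3.2, 11.1, 7.8]
finger_gap: 0.172
t 23.90  x 1.2 y -124.5 z 217.8 (want z 216.0) ang -0.163  Fx 0.1 Fy 11.6 Fz 7.8 gap 0.172 yang 74.20
```

11.7 N corresponds to about 32 N at the jaw, as predicted. On to the stop.

```bash
python3 -m crank '[[0.01,0,-0.003,0,0],[0.01,0,0,0,0]]'; python3 st.py; python3 -m crank '[[0.01,0,-0.001,0,0],[0.01,0,0,0,0]]'; python3 st.py
```

```text
t: 24.1
tcp_pos: [0.5378, -0.0884, 0.2177]
tool_rot: [0.102, 0.699, -0.093, 0.701]
force: [5.5, 14.0, 8.1]
finger_gap: 0.173
t 24.10  x 1.1 y -125.9 z 217.7 (want z 215.7) ang -0.173  Fx 1.5 Fy 15.0 Fz 8.1 gap 0.173 yang 74.16
t: 24.3
tcp_pos: [0.5378, -0.0885, 0.2177]
tool_rot: [0.103, 0.699, -0.092, 0.701]
force: [6.6, 18.1, 7.5]
finger_gap: 0.178
t 24.30  x 1.1 y -125.9 z 217.7 (want z 215.7) ang -0.173  Fx 1.5 Fy 19.2 Fz 7.5 gap 0.178 yang 74.16
```

At the stop, same y as before, with 19 N. Full return to the +y stop, then a look.

```bash
python3 -m crank '[[0.01,0,0.006,0,0],[0.01,0,0.006,0,0],[0.01,-0.001,0.006,0,0],[0.01,-0.001,0.006,0,0],[0.01,0,0.006,0,0]]'; python3 -m crank '[[0.01,0,0.004,0,0],[0.01,0,0.003,0,0],[0.01,0,0,0,0]]'; python3 st.py; python3 wp.py w12; python3 tm.py w11 w12
```

```text
t: 24.8
tcp_pos: [0.5444, -0.0659, 0.2193]
tool_rot: [0.096, 0.7, -0.096, 0.701]
force: [-0.4, -2.4, 4.7]
finger_gap: 0.173
t: 25.1
tcp_pos: [0.5452, -0.0634, 0.2191]
tool_rot: [0.093, 0.701, -0.099, 0.7]
force: [-3.7, -10.5, 4.7]
finger_gap: 0.178
t 25.10  x 1.4 y -99.8 z 219.1 (want z 218.0) ang 0.001  Fx -0.7 Fy -11.2 Fz 4.7 gap 0.178 yang 74.42
w11 carriage (11.5, 0.966) part (3.5, 0.983) fix (1.5, 0.892) bar (11.0, 0.957)
w12 carriage (11.25, 0.967) part (3.25, 0.982) fix (1.0, 0.889) bar (10.75, 0.958)
```

View pics/w12.png

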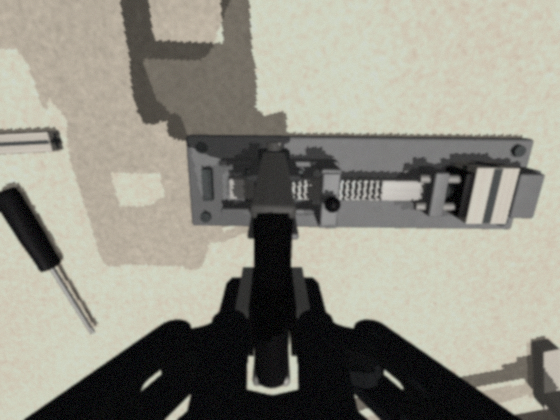

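```bash
python3 prof.py w10 w11 w12 | cut -c1-330
python3 - <<'E'
import numpy as np,cv2
ims=[np.load(f'{n}.npz')['img'][155:230,390:550] for n in('w10','w11','w12')]
cv2.imwrite('pics/cmp3.png',cv2.resize(np.vstack(ims),(427,600),interpolation=2))
E
```

```text
w10 20:40 22:41 24:40 26:40 28:40 30:40 32:40 34:40 36:40 38:40 40:40 42:48 44:49 46:55 48:57 50:58 52:58 54:58 56:58 58:58 60:57 62:0 64:51 66:50 68:50 70:50 72:50 74:50 76:50 78:50 80:55 82:57 84:58 86:58 88:57 90:57 92:56 94:57 96:57 98:57 100:57 102:57 104:57 106:57 108:57 110:57 112:57 114:57 116:57 118:57 120:56 122:56 124
w11 20:41 22:40 24:40 26:41 28:40 30:40 32:41 34:40 36:41 38:41 40:40 42:48 44:49 46:49 48:50 50:50 52:55 54:57 56:58 58:58 60:58 62:58 64:58 66:57 68:0 70:50 72:50 74:50 76:50 78:50 80:54 82:57 84:58 86:58 88:58 90:57 92:57 94:57 96:57 98:56 100:57 102:57 104:57 106:57 108:57 110:57 112:57 114:56 116:57 118:57 120:57 122:56 124
w12 20:41 22:40 24:40 26:41 28:40 30:40 32:40 34:40 36:40 38:40 40:40 42:48 44:49 46:50 48:49 50:50 52:55 54:57 56:58 58:58 60:58 62:58 64:58 66:57 68:0 70:50 72:50 74:50 76:50 78:50 80:55 82:57 84:58 86:58 88:58 90:57 92:57 94:57 96:56 98:57 100:57 102:56 104:57 106:57 108:57 110:57 112:57 114:57 116:57 118:57 120:57 122:57 124
```

View pics/cmp3.png

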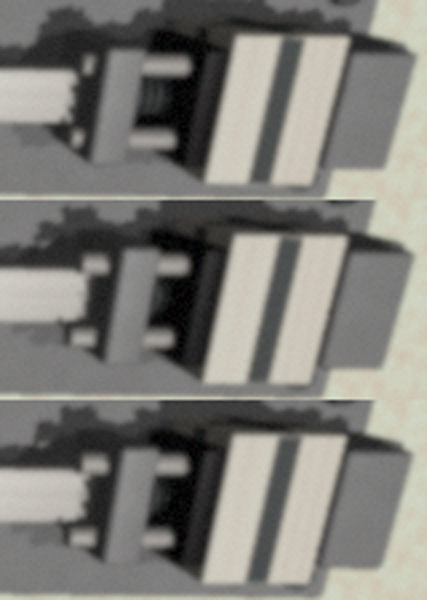

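The carriage has not moved since w11, so stroke 7 kept no tooth; the grip is still about 19 N. I'll repeat it, with a picture at the −y stop to see what the jaw does.

```bash
python3 -m crank '[[0.01,0,0.001,0,0],[0.01,0,0.001,0,0]]'; python3 st.py;  python3 -m crank '[[0.01,0,-0.006,0,0],[0.01,0,-0.006,0,0],[0.01,0,-0.006,0,0],[0.01,0,-0.006,0,0]]'; python3 st.py; python3 wp.py w13;  python3 -m crank '[[0.01,0,-0.004,0,0],[0.01,0.001,-0.004,0,0],[0.01,0,-0.004,0,0],[0.01,0,-0.003,0,0],[0.01,0,0,0,0]]'; python3 st.py; python3 -m crank '[[0.01,0,-0.002,0,0],[0.01,0,0,0,0]]'; python3 st.py;  python3 wp.py w14; python3 prof.py w13 w14 | cut -c1-330
```

```text
t: 25.35
tcp_pos: [0.5452, -0.0633, 0.2191]
tool_rot: [0.092, 0.701, -0.1, 0.7]
force: [-5.1, -16.0, 3.7]
finger_gap: 0.172
t 25.35  x 1.4 y -99.7 z 219.1 (want z 218.0) ang 0.002  Fx -0.5 Fy -16.8 Fz 3.7 gap 0.172 yang 74.43
t: 25.75
tcp_pos: [0.5408, -0.0771, 0.2187]
tool_rot: [0.101, 0.7, -0.094, 0.701]
force: [5.9, 11.1, 0.3]
finger_gap: 0.175
t 25.75  x 0.9 y -114.2 z 218.7 (want z 217.3) ang -0.094  Fx 2.6 Fy 12.3 Fz 0.3 gap 0.175 yang 74.17
t: 26.3
tcp_pos: [0.5375, -0.0884, 0.2178]
tool_rot: [0.103, 0.7, -0.092, 0.701]
force: [7.2, 18.2, 3.0]
finger_gap: 0.171
t 26.30  x 0.8 y -126.0 z 217.8 (want z 215.7) ang -0.173  Fx 1.9 Fy 19.5 Fz 3.0 gap 0.171 yang 74.10
t: 26.5
tcp_pos: [0.5374, -0.0884, 0.2178]
tool_rot: [0.105, 0.699, -0.091, 0.701]
force: [9.5, 23.5, 2.9]
finger_gap: 0.174
t 26.50  x 0.7 y -126.0 z 217.8 (want z 215.7) ang -0.173  Fx 2.7 Fy 25.1 Fz 2.9 gap 0.174 yang 74.09
w13 20:40 22:40 24:40 26:40 28:41 30:40 32:41 34:41 36:40 38:40 40:40 42:47 44:49 46:49 48:50 50:50 52:50 54:50 56:56 58:58 60:58 62:58 64:57 66:58 68:57 70:56 72:0 74:50 76:50 78:50 80:55 82:57 84:58 86:58 88:57 90:57 92:57 94:57 96:57 98:56 100:56 102:57 104:57 106:57 108:57 110:57 112:57 114:57 116:57 118:57 120:57 122:57 124
w14 20:41 22:41 24:40 26:40 28:40 30:40 32:40 34:40 36:40 38:41 40:40 42:47 44:49 46:49 48:50 50:50 52:50 54:50 56:50 58:54 60:57 62:57 64:58 66:58 68:58 70:58 72:57 74:0 76:0 78:50 80:55 82:57 84:57 86:58 88:57 90:57 92:57 94:56 96:56 98:56 100:57 102:56 104:57 106:57 108:57 110:57 112:57 114:57 116:57 118:57 120:56 122:57 124:
```

At the stop the jaw does stand one tooth further (w14). That reading touched 25 N, about 12 N of it the working load, so I'll ease off now. The return goes slowly, watching whether the catch holds.

```bash
python3 -m crank '[[0.01,0,0.002,0,0],[0.01,0,0.001,0,0],[0.01,0,0,0,0]]'; python3 st.py;  python3 -m crank '[[0.01,0,0.003,0,0],[0.01,0,0.003,0,0],[0.01,0,0,0,0]]'; python3 st.py; python3 wp.py w15;  python3 prof.py w15 | cut -c1-330
```

```text
t: 26.85
tcp_pos: [0.5376, -0.0884, 0.2178]
tool_rot: [0.102, 0.7, -0.093, 0.701]
force: [6.7, 14.2, 4.1]
finger_gap: 0.175
t 26.85  x 0.9 y -125.9 z 217.8 (want z 215.7) ang -0.173  Fx 2.6 Fy 15.4 Fz 4.1 gap 0.175 yang 74.20
t: 27.15
tcp_pos: [0.5385, -0.086, 0.2182]
tool_rot: [0.098, 0.7, -0.095, 0.701]
force: [2.7, 5.7, 4.9]
finger_gap: 0.178
t 27.15  x 1.1 y -123.4 z 218.2 (want z 216.2) ang -0.156  Fx 1.0 Fy 6.2 Fz 4.9 gap 0.178 yang 74.29
w15 20:40 22:40 24:41 26:41 28:40 30:40 32:40 34:41 36:41 38:40 40:40 42:47 44:49 46:49 48:50 50:50 52:50 54:49 56:49 58:55 60:57 62:58 64:57 66:58 68:58 70:58 72:57 74:0 76:50 78:50 80:56 82:57 84:58 86:57 88:58 90:57 92:56 94:57 96:57 98:57 100:56 102:57 104:56 106:57 108:57 110:57 112:57 114:57 116:57 118:56 120:56 122:57 124
```

```bash
python3 -m crank '[[0.01,0,0.003,0,0],[0.01,0,0.003,0,0],[0.01,0,0,0,0]]'; python3 st.py; python3 wp.py w16;  python3 prof.py w16 | cut -c130-330; python3 -m crank '[[0.01,0,0.003,0,0],[0.01,0,0.003,0,0],[0.01,0,0,0,0]]'; python3 st.py; python3 wp.py w17;  python3 prof.py w17 | cut -c130-330
```

```text
t: 27.5
tcp_pos: [0.5397, -0.0823, 0.2187]
tool_rot: [0.097, 0.7, -0.096, 0.701]
force: [3.4, 5.5, 9.1]
finger_gap: 0.174
t 27.50  x 1.3 y -119.4 z 218.7 (want z 216.7) ang -0.129  Fx 1.8 Fy 6.2 Fz 9.1 gap 0.174 yang 74.31
 62:58 64:58 66:58 68:58 70:57 72:56 74:0 76:50 78:50 80:55 82:57 84:58 86:58 88:58 90:57 92:57 94:57 96:56 98:57 100:57 102:57 104:57 106:57 108:57 110:57 112:57 114:57 116:56 118:57 120:57 122:56 124
t: 27.85
tcp_pos: [0.5418, -0.0756, 0.2191]
tool_rot: [0.098, 0.7, -0.096, 0.701]
force: [0.6, 4.8, 9.0]
finger_gap: 0.174
t 27.85  x 1.5 y -112.5 z 219.1 (want z 217.5) ang -0.083  Fx -0.7 Fy 4.8 Fz 9.0 gap 0.174 yang 74.31
 62:58 64:57 66:58 68:57 70:0 72:51 74:50 76:50 78:50 80:55 82:57 84:58 86:58 88:58 90:57 92:57 94:57 96:57 98:57 100:57 102:56 104:56 106:57 108:57 110:57 112:57 114:57 116:56 118:56 120:57 122:57 124
```

The jaw is falling back with the lever, so the catch isn't engaging. I'll check from the pictures whether the bar really sees the full stroke in my grip.

```bash
cat > barp.py <<'E'
from cl import *
for n in sys.argv[1:]:
    d=np.load(n+'.npz'); w=L(d['W'].reshape(-1,3)); k=(w[:,2]>222)&(w[:,2]<250)&(w[:,0]<-14)&(w[:,0]>-38)&(w[:,1]<-60)&(w[:,1]>-160)
    b=w[k]; print(n,len(b),np.round(np.percentile(b[:,1],[2,50,98]),1),np.round(np.percentile(b[:,2],[50,98]),1), 'x',np.round(np.percentile(b[:,0],[2,98]),1))
    for z0 in (140,180,210):
        k=(abs(w[:,2]-z0)<8)&(abs(abs(w[:,0])-42)<8)&(w[:,1]<-60)&(w[:,1]>-160); print('   arm z',z0,k.sum(),np.round(np.percentile(w[k][:,1],[5,50,95]),1) if k.sum()>5 else '')
E
python3 barp.py w5 w6 w9 w12 w13 w14 w15 w17
```

```text
w5 592 [-120.7 -112.8 -105.7] [242.9 244.9] x [-37.5 -14.6]
   arm z 140 61 [-109.1 -100.2  -95.6]
   arm z 180 77 [-113.9 -103.1  -98.7]
   arm z 210 88 [-116.7 -104.6 -101.4]
w6 2082 [-106.1  -98.5  -91.2] [243.6 245.5] x [-37.5 -14.6]
   arm z 140 101 [-106.3  -98.9  -91. ]
   arm z 180 177 [-106.4  -98.7  -91. ]
   arm z 210 290 [-106.4  -98.6  -90.9]
w9 2091 [-106.1  -98.7  -91.2] [243.6 245.4] x [-37.6 -14.4]
   arm z 140 95 [-106.4  -98.8  -91.1]
   arm z 180 163 [-106.4  -98.6  -90.9]
   arm z 210 289 [-106.2  -98.4  -91. ]
w12 2094 [-106.2  -98.5  -91.1] [243.6 245.4] x [-37.5 -14.5]
   arm z 140 102 [-106.6  -99.2  -90.9]
   arm z 180 178 [-106.5  -98.5  -90.8]
   arm z 210 295 [-106.4  -98.8  -90.9]
w13 2078 [-120.4 -112.8 -105.4] [242.9 244.8] x [-37.6 -14.6]
   arm z 140 103 [-111.3 -103.5  -95.7]
   arm z 180 175 [-114.7 -107.   -99.6]
   arm z 210 308 [-117.6 -109.8 -102.1]
w14 2057 [-132.2 -124.8 -117.2] [241.3 243.1] x [-37.5 -14.6]
   arm z 140 117 [-115.2 -106.5  -99. ]
   arm z 180 193 [-122.4 -114.2 -106.1]
   arm z 210 325 [-127.8 -119.2 -111.4]
w15 2073 [-129.7 -122.4 -114.7] [241.7 243.6] x [-37.5 -14.5]
   arm z 140 112 [-114.4 -106.   -98.1]
   arm z 180 191 [-120.8 -112.5 -104.6]
   arm z 210 324 [-125.4 -117.2 -109.6]
w17 2079 [-118.7 -111.4 -103.7] [243.1 244.9] x [-37.6 -14.5]
   arm z 140 103 [-110.3 -102.7  -95.2]
   arm z 180 173 [-113.9 -106.   -98.3]
   arm z 210 301 [-116.4 -108.4 -100.9]
```

Run:
```python
from h import *
a=np.load('w12.npz')['img']; b=np.load('w14.npz')['img']
cv2.imwrite('pics/cmp4.png',np.hstack([a[130:420,160:400],b[130:420,160:400]]))
```

```text
(no output)
```

View pics/cmp4.png

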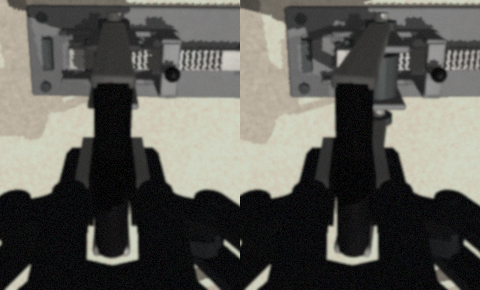

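```bash
cat > car.py <<'E'
from cl import *
for n in sys.argv[1:]:
    w=L(np.load(n+'.npz')['W'].reshape(-1,3)); 
    b=w[(w[:,2]>55.5)&(w[:,2]<61)&(abs(w[:,0])<18)&(w[:,1]>20)&(w[:,1]<75.5)]
    p=w[(w[:,2]>55.5)&(w[:,2]<61)&(abs(w[:,0])<18)&(w[:,1]>76)&(w[:,1]<128)]
    # white smooth bar / first-tooth edge
    print(n,len(b),'carriage lo/mean/hi',np.round([np.percentile(b[:,1],1),b[:,1].mean(),np.percentile(b[:,1],99)],2),'pad lo',np.round(np.percentile(p[:,1],.5),2))
E
python3 car.py w9 w10 w11 w12 w13 w14 w15 w16 w17
python3 - <<'E'
from h import *
ims=[cv2.resize(np.load('%s.npz'%n)['img'][u[1]:u[1]+90,u[0]:u[0]+190],(760,290),interpolation=2) for n,u in (('w12',(280,145)),('w14',(300,145)))]
cv2.imwrite('pics/cmp5.png',np.vstack(ims))
E
```

```text
w9 473 carriage lo/mean/hi [41.05 47.58 54.42] pad lo 77.04
w10 475 carriage lo/mean/hi [46.74 53.4  60.29] pad lo 80.85
w11 483 carriage lo/mean/hi [52.45 59.06 65.75] pad lo 80.83
w12 482 carriage lo/mean/hi [52.43 59.09 66.  ] pad lo 80.93
w13 473 carriage lo/mean/hi [55.41 62.   68.76] pad lo 80.58
w14 463 carriage lo/mean/hi [58.71 65.37 72.39] pad lo 80.84
w15 482 carriage lo/mean/hi [58.49 65.06 71.87] pad lo 80.61
w16 472 carriage lo/mean/hi [57.19 63.77 70.61] pad lo 80.83
w17 481 carriage lo/mean/hi [55.21 61.64 68.56] pad lo 80.75
```

View pics/cmp5.png

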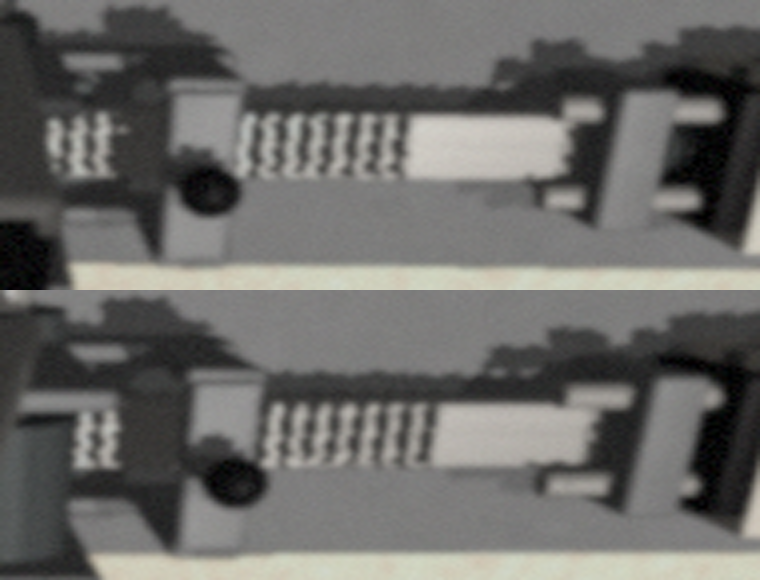

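The bar really travels 26 mm and the jaw reaches slightly over one tooth, but the catch didn't drop in on the slow strokes. I'll return fully and repeat at the brisk pace that worked for strokes 1–6, checking again.

```bash
python3 -m crank '[[0.01,0,0.006,0,0],[0.01,0,0.006,0,0],[0.01,-0.001,0.005,0,0],[0.01,0,0.003,0,0],[0.01,0,0,0,0]]'; python3 st.py; python3 wp.py w18; python3 car.py w18
```

```text
t: 28.4
tcp_pos: [0.5452, -0.0633, 0.2192]
tool_rot: [0.091, 0.701, -0.1, 0.7]
force: [-5.3, -15.2, 6.0]
finger_gap: 0.174
t 28.40  x 1.4 y -99.7 z 219.2 (want z 218.0) ang 0.002  Fx -1.0 Fy -16.0 Fz 6.0 gap 0.174 yang 74.47
w18 480 carriage lo/mean/hi [52.59 59.11 65.87] pad lo 80.65
```

```bash
python3 -m crank '[[0.01,0,-0.007,0,0],[0.01,0,-0.007,0,0],[0.01,0,-0.007,0,0],[0.01,0.001,-0.007,0,0],[0.01,0.001,-0.007,0,0]]'; python3 st.py; python3 -m crank '[[0.01,0,-0.003,0,0],[0.01,0,-0.001,0,0],[0.01,0,0,0,0]]'; python3 st.py; python3 wp.py w19; python3 -m crank '[[0.01,0,0.006,0,0],[0.01,0,0.006,0,0],[0.01,0,0,0,0]]'; python3 st.py; python3 wp.py w20; python3 car.py w19 w20
```

```text
t: 28.95
tcp_pos: [0.5382, -0.0876, 0.2179]
tool_rot: [0.1, 0.7, -0.094, 0.701]
force: [3.4, 10.8, 10.9]
finger_gap: 0.173
t 28.95  x 1.3 y -125.0 z 217.9 (want z 215.9) ang -0.166  Fx 0.3 Fy 11.3 Fz 10.9 gap 0.173 yang 74.21
t: 29.25
tcp_pos: [0.5378, -0.0885, 0.218]
tool_rot: [0.103, 0.699, -0.092, 0.701]
force: [6.1, 19.6, 9.0]
finger_gap: 0.177
t 29.25  x 1.1 y -126.0 z 218.0 (want z 215.7) ang -0.173  Fx 0.5 Fy 20.5 Fz 9.0 gap 0.177 yang 74.14
t: 29.6
tcp_pos: [0.5397, -0.0835, 0.2187]
tool_rot: [0.096, 0.7, -0.096, 0.701]
force: [-2.3, -0.6, 12.4]
finger_gap: 0.175
t 29.60  x 1.6 y -120.6 z 218.7 (want z 216.6) ang -0.137  Fx -2.1 Fy -1.2 Fz 12.4 gap 0.175 yang 74.39
w19 482 carriage lo/mean/hi [58.5  65.34 72.48] pad lo 80.55
w20 485 carriage lo/mean/hi [58.06 64.63 71.65] pad lo 80.6
```

Caught this time: the lever is free (Fy −1.2 N) and the carriage stays one tooth further. I'll finish the return.

```bash
python3 -m crank '[[0.01,-0.001,0.006,0,0],[0.01,-0.001,0.006,0,0],[0.01,0,0.006,0,0],[0.01,0,0.003,0,0],[0.01,0,0,0,0]]'; python3 st.py; python3 -m crank '[[0.01,0,0.003,0,0],[0.01,0,0,0,0]]'; python3 st.py; python3 wp.py w21; python3 car.py w21
```

```text
t: 30.15
tcp_pos: [0.5449, -0.0641, 0.2195]
tool_rot: [0.096, 0.7, -0.097, 0.701]
force: [0.3, -1.4, 7.1]
finger_gap: 0.176
t 30.15  x 1.3 y -100.5 z 219.5 (want z 218.0) ang -0.004  Fx 0.6 Fy -1.2 Fz 7.1 gap 0.176 yang 74.37
t: 30.35
tcp_pos: [0.5452, -0.0634, 0.2195]
tool_rot: [0.094, 0.701, -0.098, 0.7]
force: [-3.1, -7.1, 6.1]
finger_gap: 0.177
t 30.35  x 1.4 y -99.8 z 219.5 (want z 218.0) ang 0.001  Fx -1.0 Fy -7.7 Fz 6.1 gap 0.177 yang 74.42
w21 483 carriage lo/mean/hi [57.98 64.7  71.52] pad lo 80.78
```

The tooth is held with the lever at its +y stop, for an estimated jaw force of about 33 N. Easing off, letting go of the bar and lifting clear.

```bash
python3 -m crank '[[0.01,-0.002,-0.003,0,0],[0.06,0,0,0,0],[0.0854,0,0,0,0],[0.0854,0,0,0,0],[0.0854,0,0,0,0]]'; python3 st.py; python3 -m crank '[[0.0854,-0.02,0,0,0],[0.0854,-0.04,0,0,0],[0.0854,-0.04,0,0,0],[0.0854,-0.04,0,0,0],[0.0854,0,0,0,0]]'; python3 st.py; python3 wp.py w22; python3 car.py w22; python3 bar.py w22; python3 prof.py w22
python3 - <<'E'
from h import *
for n in ('scene','top'):
    s=snapshot(n); cv2.imwrite(f'pics/{n}1.png',s['image'])
E
```

```text
t: 30.9
tcp_pos: [0.5447, -0.0635, 0.2211]
tool_rot: [0.097, 0.701, -0.096, 0.7]
force: [-0.2, -0.6, -0.2]
finger_gap: 0.842
t 30.90  x 1.0 y -100.0 z 221.1 (want z 218.0) ang 0.000  Fx -0.0 Fy -0.6 Fz -0.2 gap 0.842 yang 74.33
t: 31.4
tcp_pos: [0.548, -0.0645, 0.3678]
tool_rot: [0.096, 0.696, -0.097, 0.705]
force: [1.0, -0.1, 0.2]
finger_gap: 1.003
t 31.40  x 4.4 y -100.1 z 367.8 (want z 218.0) ang -0.001  Fx 1.0 Fy 0.2 Fz 0.2 gap 1.003 yang 74.34
w22 239 carriage lo/mean/hi [58.19 64.84 71.64] pad lo 80.72
1535 [-106.47736222  -98.73556072  -91.18997789] [238.23391468 243.61452266 245.70405743] [-36.27198483  -2.42776016  36.23058638]
top ridge [ -2.42776016 -98.73922531 244.14486634]
w22 20:40 22:40 24:40 26:40 28:41 30:41 32:41 34:40 36:40 38:41 40:41 42:46 44:49 46:50 48:49 50:50 52:50 54:50 56:50 58:56 60:58 62:58 64:58 66:58 68:58 70:58 72:57 74:50 76:50 78:50 80:53 82:57 84:58 86:58 88:58 90:57 92:57 94:57 96:56 98:57 100:57 102:57 104:57 106:57 108:57 110:57 112:57 114:57 116:57 118:57 120:57 122:57 124:57 126:57 128:57 130:57 132:58 134:59 136:59 138:59 140:59 142:59 144:59 146:59 148:59 150:59 152:59 154:58 156:0 158:0
```

View pics/w22.png

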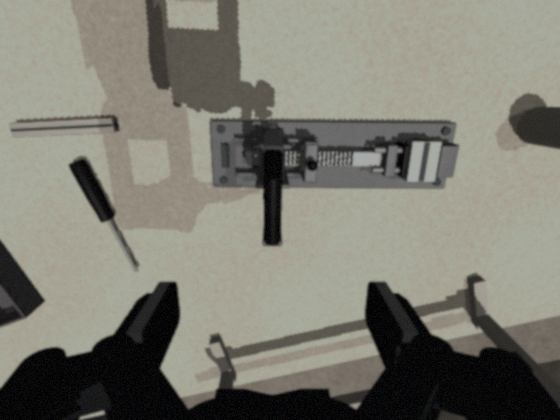

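View pics/scene1.png

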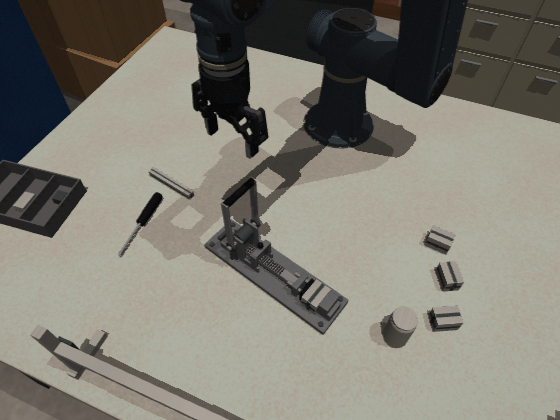

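The part is clamped between pad and jaw (scene (322,295)). The lever is free and upright, and the other things are where they started. The gripper is well clear, and the jaw kept its place after release (64.8). Handing in.

```bash
python3 -c "
from station import manip; print(manip.sign_off())"
```

```text
the job is handed in; nothing more can be done
None
```

The offcut farthest to the robot's right is clamped between the pad and the fixed jaw, at an estimated 33 N. I handed the job in at about 31.5 s.

**Placing:** I took the part over its cut ends and laid it square on the bed, at clamp (1.7, 104.8) mm. I let it go before touching the lever.

**Pumping:** The lever's stops were 26 mm apart at the bar. I made nine full strokes: one to six and nine each gave a tooth, seven and eight did not.

**Last checks:**
- The jaw carriage stands one tooth past where it was at about 19 N, and it stayed there after I let go.
- The part lies against the fixed jaw, the bystanders and look-alikes are in place, and the gripper is clear.

**What failed or disagreed:**
- **Lost strokes:** on strokes seven and eight the jaw went forward a tooth but slid back on the return. I approached the end slowly both times and don't know why the catch missed. A brisk repeat caught.
- **Press at the stop:** one reading on stroke eight touched 25.1 N, at the limit. About 12 N of that was the lever's working load, so the stop itself took roughly 13 N. The very first touch of the return stop reached 24 N.
- **Jaw force:** it is inferred, not measured. The lever force gave about 32 N and the compression seen in the pictures about 33 N. The pad position seen at the start would give about 38 N, still under 40 N.

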